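Clear the bench gauge and measure a pack of body-mount packers

ROBOT

A 6-joint arm with a two-finger parallel gripper is mounted at the origin on the work surface. World frame = base frame: x ahead of the robot, y to its left, z up, the work surface at z = 0. Lengths are in m, angles in degrees, forces in N, time in s.
With the tool pointing down it reaches from about 0.325 to 1 m from the base axis. Payload 5.1 kg.
Tool frame: the origin (TCP) lies at the centre of the arm's flange, where the gripper is bolted on; the fingertips stand 173 mm ahead of it and the grasp point (between the pads) lies 155 mm ahead of it; x points along the fingers, y is the direction in which the jaws open and shut, and the axes are right-handed (so a half turn about x gives the same grasp; the last joint's range is limited). The gripper opens to 85 mm and grips with 20 to 120 N. Pads are 22 mm wide; open, the fingers measure 114 mm over their backs; the gripper's body (76 mm by 85 mm) begins 54 mm behind the grasp point. The pads swing forward as they close: fully open they stand 13 mm farther back than shut.
Start: joints at [58.694, 7.093, 94.555, -0, 78.352, -4.733], TCP at [0.291, 0.581, 0.405] pointing down, gripper open.
Joint ranges: [-149.61, 149.61], [-58.7, 133.49], [1.44, 155.28], [-77.14, 257.14], [18.33, 153.61], [-166.67, 166.67]. Speed limits (degrees/s): [147.25, 147.25, 180, 180, 180, 180].

INTERFACE

Orientations are given as a 3x3 rotation matrix whose columns are the frame's x, y, z axes.
In Python, from rig import manip, vision, job_done, nets gives the robot as it stands. The module is installed in compiled form; this text tells all that it offers.
- The arm moves only by the tool arm_command, never from a script. Its argument "targets" is a list of rows, each a list of 3 entries, a list of its own where there are three numbers: the shift along the tool's x, y, z in m, then the turn about the tool's x in degrees, then the closure in counts, from 0 (fully open) to 255 (shut). In form: [[[tx, ty, tz], spin, hand], ...]. A call has 1 to 10 rows; each row is the pose to reach, as a shift and turn from the pose commanded when the call began, along the tool's axes at that moment; what a row does not reach only later rows make up. A row lasts 1/12 s, in which the tool goes at most 41.7 mm and 7.16 degrees, less where a joint would pass 70% of its speed; a pose out of reach is approached as far as the arm can. A call with a gripper value outside its range is refused whole. The fingers move at their own pace and stop on an object; "grip_force" is the grip in N (left out, the last holds). Time passes only in rows, so rows that repeat a pose let the fingers close. It gives the time, the measured TCP pose, the force and the opening at its end, in the units of the state.
- manip.sense(): the state, without advancing time (a new reading comes with each control period).
- vision.snapshot(name): name is "side" or "top"; returns the picture (420x560x3 uint8, red, green, blue); there is no depth.
- vision.camera_info(name): a dict with "intrinsics" (3x3 intrinsics, pixels), "position" and "rotation" of the camera in the world. Camera axes: x right, y down, z forward; pixel columns grow to the right and rows downward; lengths in m; the calibration is good to about 2 mm. A picture is of the moment at which its call begins. camera_info takes no time and is no camera call.
- job_done(): hands the job in, once; it reports no verdict.
Trained networks look in the newest picture that a camera, given by its name, has taken for a name from the list of things; names that differ only in an ending like _2 or _b are one class to them, and where a whole thing is asked for, a point or a joint stands for the part that bears it (a point fixed in the world has none). Each returns a list of dicts, best first, with "p" (0 to 1); they miss things now and then, are a little off and sometimes report something else, mostly with a low value. They report only what shows in the picture. A call takes as long as a camera call. They do not tell look-alikes from the thing itself.
- nets.masks_of(camera, label): "mask" (420x560 bool, what is visible of it) and "bbox" ([left, top, width, height] in pixels, round what is visible of it).
The state is a dict: "time_s": time; "joint_pos": joint angles; "qd": joint speeds; "joint_torque": joint torques, N m; "tcp_pos": TCP position; "tcp_rot": TCP orientation; "contact_force": force on the tool from outside, world axes, zero at the start; "torque": the same for the moment, N m; "grip_width": finger opening in m.
Only numpy, scipy, OpenCV 4.12 (cv2) and the standard library are available. Lean on these libraries where they do the work, as an engineer would, in place of code of your own. Each camera call takes 0.05 s, during which the arm holds its last target.

TASK

Wipe all the underseal flakes off the gauge's steel plate into the trough along its front edge, using the scraper block and keeping the gripper's fingers off the flakes, and lay the scraper back, base down, in the middle of its rubber mat. Once the plate is clear, slide the gauge jaw open, stand all the packers foot down on the plate between the two jaws, side by side with their long sides parallel to the jaw faces, then slide the jaw gently shut until the whole pack is squeezed tight between both jaws, and leave it so. Do not disturb the tape, the tin or the wrench.

Things in the scene. Friction and masses are not known exactly. Their poses are not given: they have to be found in the camera images.
- plate_center (a point): centre of the top of the flat steel measuring plate of the bench gauge, 30 mm above the bench; the plate is 210 mm (x) by 340 mm (y). The gauge is bolted down and stands at a different place and yaw each time; this frame is the gauge's frame: +x goes from the chip trough across the plate to the dark measuring beam (beam from x 105 to 141 mm, its top 25 mm above the plate), +y goes to the fixed jaw
- fixed_face (a point): foot of the measuring face of the fixed jaw, at (0, 140, 0) mm in the gauge's frame. The face is a plane across y from x -60 to 105 mm, 31 mm high; the jaw lies behind it, on its +y side
- jaw_face (a point): foot of the measuring face of the sliding jaw (gauge axes); this dark steel jaw is 24 mm thick, lies on the -y side of the face, reaches from x -60 to 105 mm and is 31 mm high
- jaw_grip (a point): centre of the black thumb grip that stands on the sliding jaw's carriage over the beam: a block 30 mm (x) by 16 mm (y) by 40 mm high, from 36 to 76 mm above the plate; take it from above across its 16 mm and slide it along y. It lies at (123, -12, 56) mm from jaw_face. The carriage under it is 48 mm (x) by 24 mm (y), its top 36 mm above the plate
- jaw (a joint): gap between the two measuring faces in m: 0 shut, 0.22 wide open; it grows as the jaw slides to the gauge's -y. About 3 N of sliding friction, stays where left, no spring
- trough (a point): centre of the inner floor (4 mm above the bench) of the open grey sheet-metal chip trough, gauge axes. It runs along the plate's front (-x) edge, 340 mm in y; inside it is 108 mm in x, front and end walls 26 mm high; the plate's edge is its back wall and lies at +55 mm in x, 26 mm above its floor
- mat_top (a point): centre of the top of the thin black rubber rest mat for the scraper, 90 mm (x) by 160 mm (y) by 4 mm, fixed flat on the bench
- scraper_mid (a point): centre (28 mm above its underside) of the wooden scraper block: base 40 mm (x) by 120 mm (y) by 22 mm high, and on it an upright handle rib 24 mm (x) by 90 mm (y) by 34 mm high (56 mm in all); about 0.2 kg. Grasp the rib from above across its 24 mm; the 120 mm long sides do the wiping
- chip1_mid (a point): centre of a flat dark flake of old underseal, about 48 by 36 mm, 9 mm thick, 20 g, lying loose on the plate at the start (may be absent)
- chip2_mid (a point): centre of a flat dark flake of old underseal, about 48 by 36 mm, 9 mm thick, 20 g, lying loose on the plate at the start (may be absent)
- chip3_mid (a point): centre of a flat dark flake of old underseal, about 48 by 36 mm, 9 mm thick, 20 g, lying loose on the plate at the start (may be absent)
- chip4_mid (a point): centre of a flat dark flake of old underseal, about 48 by 36 mm, 9 mm thick, 20 g, lying loose on the plate at the start (may be absent)
- chip5_mid (a point): centre of a flat dark flake of old underseal, about 48 by 36 mm, 9 mm thick, 20 g, lying loose on the plate at the start (may be absent)
- chip6_mid (a point): centre of a flat dark flake of old underseal, about 48 by 36 mm, 9 mm thick, 20 g, lying loose on the plate at the start (may be absent)
- packer1_mid (a point): centre (20 mm above the underside) of an aluminium body-mount packer with a hat-shaped profile: foot 84 mm (x) by 36 mm (y) by 12 mm high, on it a central boss 44 mm (x) by 36 mm (y) by 28 mm high (40 mm in all), about 0.22 kg. Grasp the boss from above across its 44 mm (along x). Its 36 mm (y) is the thickness to be measured. Stands on the bench at the start, foot down (may be absent)
- packer2_mid (a point): centre (20 mm above the underside) of an aluminium body-mount packer with a hat-shaped profile: foot 84 mm (x) by 36 mm (y) by 12 mm high, on it a central boss 44 mm (x) by 36 mm (y) by 28 mm high (40 mm in all), about 0.22 kg. Grasp the boss from above across its 44 mm (along x). Its 36 mm (y) is the thickness to be measured. Stands on the bench at the start, foot down (may be absent)
- packer3_mid (a point): centre (20 mm above the underside) of an aluminium body-mount packer with a hat-shaped profile: foot 84 mm (x) by 36 mm (y) by 12 mm high, on it a central boss 44 mm (x) by 36 mm (y) by 28 mm high (40 mm in all), about 0.22 kg. Grasp the boss from above across its 44 mm (along x). Its 36 mm (y) is the thickness to be measured. Stands on the bench at the start, foot down (may be absent)
- packer4_mid (a point): centre (20 mm above the underside) of an aluminium body-mount packer with a hat-shaped profile: foot 84 mm (x) by 36 mm (y) by 12 mm high, on it a central boss 44 mm (x) by 36 mm (y) by 28 mm high (40 mm in all), about 0.22 kg. Grasp the boss from above across its 44 mm (along x). Its 36 mm (y) is the thickness to be measured. Stands on the bench at the start, foot down (may be absent)
- tape: roll of masking tape, a bystander; origin at the underside
- tin: small steel tin, a bystander; origin at the underside
- wrench: wrench, a bystander; origin at the underside
There are look-alikes about, which are no part of the job. What is shaped like the part that bears chip5_mid but green or red is not meant.

How it is judged:
By the outcome, as a careful person would: the job done as asked, in the order asked, and still so for the second after the job is handed in, with the robot touching nothing.
Of chip1, chip2, chip3, chip4, chip5, chip6 only 4 to 6 are there at a start; the rules pass over those that are not, and their reading is None.
Of packer1, packer2, packer3, packer4 only 3 to 4 are there at a start; the rules pass over those that are not, and their reading is None.
At some moment in a run one of packer1, packer2, packer3, packer4 may be knocked a few centimetres aside while the robot is not near it.
Once in a run the grip may slacken for a moment while it holds something.
It also fails if it takes over 208 s, if anything falls off the work surface, if the arm or the gripper's body presses on something with over 40 N, if the wrist force passes 120 N, or if a joint passes its speed limit or range.

## Working session

There is one attempt and no reset: what is moved stays moved. The work goes in short steps, Python scripts to look and compute and a tool call to move; the robot and the scene stay as the last step left them, time stands still between calls to the robot, and variables do not carry over. Pictures are saved under pics/ and viewed, and the job is handed in when it is done.

Besides the shell and the picture viewer there is one more tool, called after ">>>" as name(argument=value, ...) on one line, values as JSON. arm_command: Moves the arm, as the interface text tells. Its arguments: {"type":"object","properties":{"targets":{"type":"array","items":{"type":"array"}},"grip_force":{"type":"number"}},"required":["targets"]}

```bash
mkdir -p pics; ls; python3 - <<'E'
from rig import manip, vision
import cv2, numpy as np
print(manip.sense())
for n in ("top","side"):
    im=vision.snapshot(n); cv2.imwrite(f"pics/{n}0.png",im[:,:,::-1])
    c=vision.camera_info(n); print(n,np.round(c["intrinsics"],1).tolist(),np.round(c["position"],4),np.round(c["rotation"],4).tolist())
E
```

```text
pics
{'time_s': 0.0, 'joint_pos': array([ 5.86935911e+01,  7.13406223e+00,  9.46335582e+01,  1.95699955e-03,
        7.83512078e+01, -4.73323817e+00]), 'qd': array([-0.016341  , -0.04506518,  0.02798955,  0.03980636, -0.01703607,
        0.0452232 ]), 'joint_torque': array([-1.50474098e-04, -4.23625517e+01, -3.65446472e+01, -1.90204360e-04,
        7.15824441e-03,  3.52344340e-07]), 'tcp_pos': array([0.2906723 , 0.58111143, 0.40345165]), 'tcp_rot': array([[-1.10623218e-03,  4.47345400e-01,  8.94360592e-01],
       [-1.75459431e-03,  8.94358895e-01, -4.47346721e-01],
       [-9.99997849e-01, -2.06410935e-03, -2.04458898e-04]]), 'contact_force': array([-0.08810171,  0.11642187, -0.13231724]), 'torque': array([-0.0690789 ,  0.00216521,  0.00387747]), 'grip_width': 0.08548811679660397}
top [[431.2, 0.0, 277.9], [0.0, 431.2, 217.9], [0.0, 0.0, 1.0]] [ 0.4884 -0.0054  1.1622] [[0.0268, -0.9966, 0.078], [-0.9995, -0.0278, -0.0123], [0.0144, -0.0776, -0.9969]]
side [[427.5, 0.0, 273.4], [0.0, 427.5, 210.2], [0.0, 0.0, 1.0]] [ 0.2344 -0.5676  0.7847] [[0.8555, -0.3643, 0.3681], [-0.5177, -0.6164, 0.5932], [0.0108, -0.6981, -0.716]]
```

View pics/top0.png

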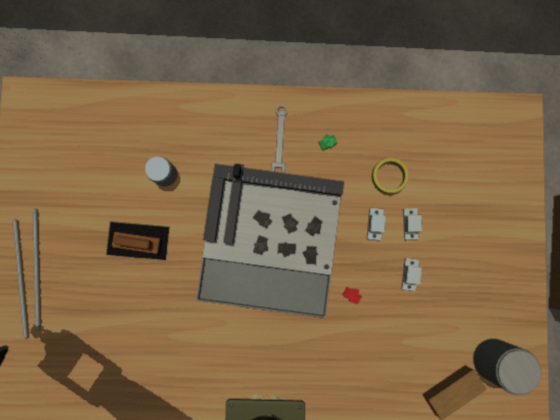

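View pics/side0.png

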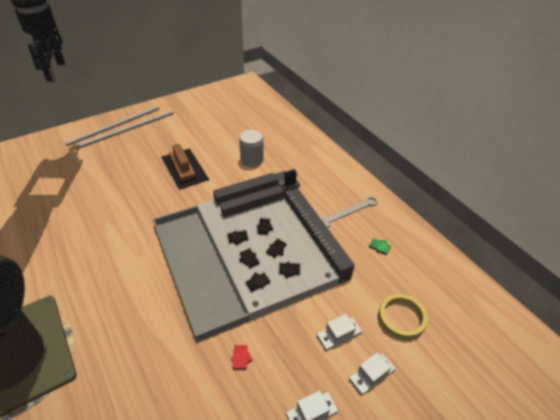

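The top view shows six dark flakes on the plate (about (262,218), (290,223), (315,226), (261,244), (287,249) and (311,255)). The red flake at (352,295) and the green one at (328,142) are look-alikes. Three packers stand at (376,224), (412,224) and (412,275), and the scraper lies on its mat at (138,242). I'll run the nets next and take close crops.

```bash
cat > h.py <<'E'
from rig import manip, vision, job_done, nets
import cv2, numpy as np
from scipy.optimize import least_squares
def ray(cam,u,v):
    c=vision.camera_info(cam); d=np.linalg.inv(c["intrinsics"])@np.array([u,v,1.]); return np.array(c["position"]),np.array(c["rotation"])@d
def at(cam,u,v,z):
    p,d=ray(cam,u,v); return (p+d*(z-p[2])/d[2])[:2]
def proj(cam,P):
    c=vision.camera_info(cam); q=(np.atleast_2d(P)-c["position"])@np.array(c["rotation"]); q=q@np.array(c["intrinsics"]).T; return q[:,:2]/q[:,2:]
def cen(m):
    y,x=np.nonzero(m); return x.mean(),y.mean()
def save(name,im,box=None,k=4):
    if box: x0,y0,x1,y1=box; im=cv2.resize(im[y0:y1,x0:x1],None,fx=k,fy=k,interpolation=cv2.INTER_CUBIC)
    cv2.imwrite(f"pics/{name}.png",im[:,:,::-1])
E
python3 - <<'E'
from h import *
t=vision.snapshot("top"); s=vision.snapshot("side")
save("tc",t,(190,95,350,325),2.6) if 0 else save("tc",t,(190,155,350,325),3.5)
save("ts",t,(100,210,180,270),8)
save("sc",s,(150,160,360,340),3)
for l in ("scraper_mid","chip1_mid","packer1_mid","jaw_grip","mat_top","plate_center"):
    for cam in ("top","side"):
        r=nets.masks_of(cam,l)
        print(l,cam,[(round(d["p"],2),d["bbox"],np.round(cen(d["mask"]),1).tolist(),int(d["mask"].sum())) for d in r])
E
```

```text
scraper_mid top [(0.76, [111.6, 234.3, 46.9, 19.6], [135.6, 242.2], 740)]
scraper_mid side [(0.74, [169.1, 145.3, 27.0, 35.8], [181.8, 164.4], 584)]
chip1_mid top [(0.49, [303.0, 246.6, 10.2, 17.3], [309.8, 254.1], 195)]
chip1_mid side [(0.69, [247.0, 276.8, 22.3, 17.9], [257.2, 281.7], 306)]
packer1_mid top [(0.64, [364.7, 207.6, 18.4, 34.6], [374.8, 223.5], 475)]
packer1_mid side [(0.71, [317.6, 316.2, 44.6, 35.3], [338.6, 332.2], 931)]
jaw_grip top [(0.69, [223.8, 158.8, 22.2, 85.7], [233.0, 202.8], 764), (0.25, [272.7, 111.6, 10.4, 58.4], [279.2, 142.1], 473)]
jaw_grip side [(0.66, [222.4, 170.7, 77.8, 52.4], [260.8, 196.4], 1278)]
mat_top top [(0.77, [104.9, 223.5, 63.0, 34.8], [137.3, 238.6], 1282)]
mat_top side [(0.9, [163.1, 147.4, 43.5, 44.7], [186.7, 170.7], 740), (0.63, [219.5, 166.2, 80.1, 52.0], [260.3, 196.6], 1304)]
plate_center top [(0.62, [196.2, 162.6, 146.4, 153.4], [267.7, 240.1], 17073)]
plate_center side [(0.75, [152.7, 166.8, 201.0, 174.2], [248.3, 252.6], 19002), (0.34, [226.9, 234.4, 18.5, 11.2], [237.1, 237.0], 248)]
```

View pics/tc.png

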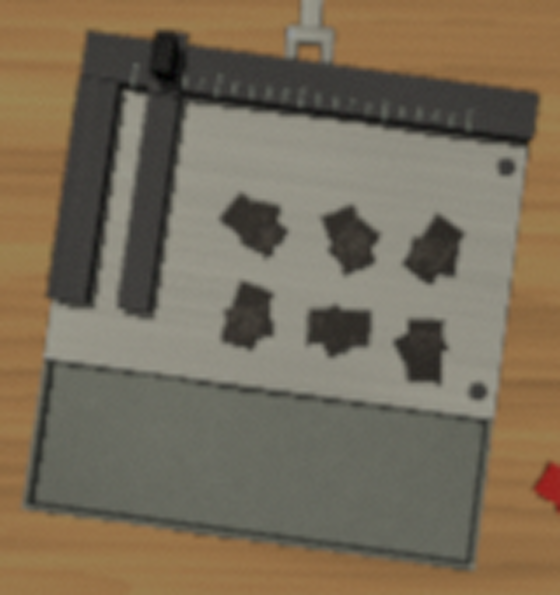

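View pics/sc.png

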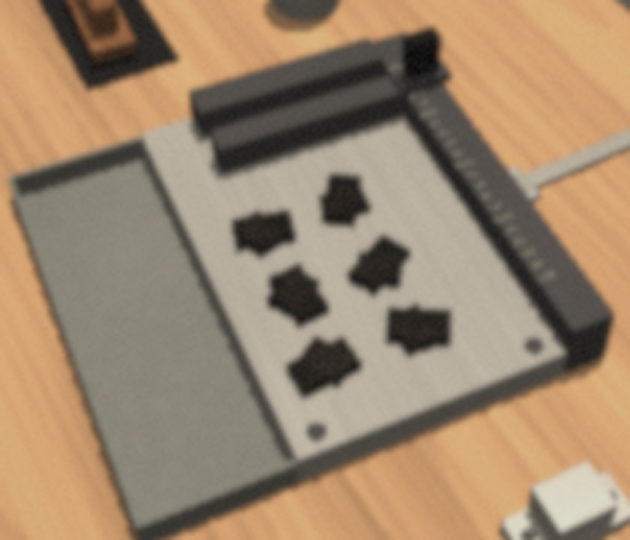

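View pics/ts.png

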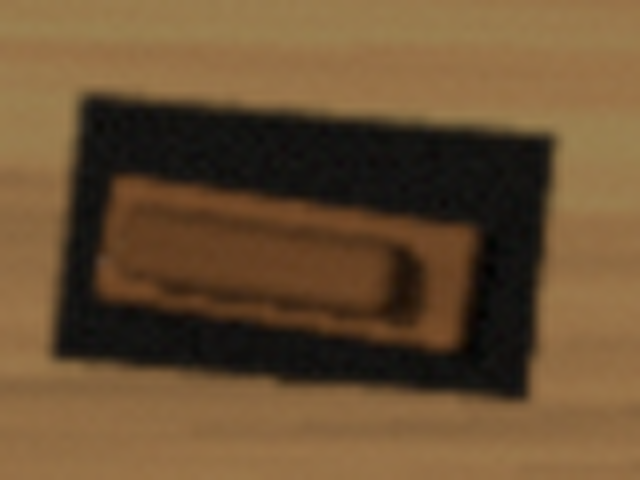

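Close crops confirm it: six dark, knobbly flakes on the plate, the sliding jaw about 35 mm from the fixed jaw, and the scraper base down on the black mat. Next I'll fit the poses.

```bash
cat > fit.py <<'E'
from h import *
def R2(a): return np.array([[np.cos(a),-np.sin(a)],[np.sin(a),np.cos(a)]])
def fitpose(obs,z0,x0):
    # obs: (cam,u,v,(x,y,z) local)
    def res(p):
        r=[]
        for cam,u,v,q in obs:
            w=np.r_[R2(p[2])@q[:2]+p[:2],q[2]+z0]; r+=list(proj(cam,w)[0]-[u,v])
        return np.array(r)
    s=least_squares(res,x0,loss="soft_l1"); return s.x,res(s.x).reshape(-1,2)
def crop(pts,x0,y0,k): return [((x+.5)/k-.5+x0,(y+.5)/k-.5+y0) for x,y in pts]
E
python3 - <<'E'
from fit import *
T=crop([(47,360),(492,418),(88,30),(540,93),(472,570),(25,507)],190,155,3.5)
TL=[(-105,170,0),(-105,-170,0),(141,170,25),(141,-170,25),(-216,-171,0),(-216,171,0)]
S=crop([(295,460),(143,135),(612,318),(12,180)],150,160,3)
SL=[(-105,-170,0),(-105,170,0),(141,-170,25),(-216,171,0)]
obs=[("top",u,v,np.array(q)/1e3) for (u,v),q in zip(T,TL)]+[("side",u,v,np.array(q)/1e3) for (u,v),q in zip(S,SL)]
p,r=fitpose(obs,0.03,[.5,0,-.1]); print(p,np.degrees(p[2])); print(np.round(r,1).tolist())
p2,r2=fitpose(obs[:6],0.03,[.5,0,-.1]); print(p2,np.degrees(p2[2]));print(np.round(r2,1).tolist())
g=p
def tog(w): return R2(g[2]).T@(np.array(w)-g[:2])
# jaw face: foot edge along plate/top edge
for n,(u,v) in zip(["slide face top L-front corner","slide back top-front","fixed face front"],crop([(120,308),(153,316),(90,305)],190,155,3.5)): print(n,np.round(tog(at("top",u,v,.061))*1e3))
for (u,v) in crop([(254,224),(351,240),(435,249),(249,317),(338,329),(422,350)],190,155,3.5):print("chip",np.round(tog(at("top",u,v,.039))*1e3))
# mat + scraper
m=[at("top",u,v,.004) for u,v in crop([(83,95),(553,135),(527,398),(55,355)],100,210,8)]
print("mat",np.mean(m,0),[np.degrees(np.arctan2(*(m[0]-m[1])[::1]*np.array([-1,1]))), np.linalg.norm(m[0]-m[1]),np.linalg.norm(m[1]-m[2])])
s=[at("top",u,v,.026) for u,v in crop([(113,178),(482,228),(463,352),(97,298)],100,210,8)]
print("scr",np.mean(s,0),[np.degrees(np.arctan2(-(s[0]-s[1])[0],(s[0]-s[1])[1])),np.degrees(np.arctan2(-(s[3]-s[2])[0],(s[3]-s[2])[1])), np.linalg.norm(s[0]-s[1]),np.linalg.norm(s[1]-s[2])])
rb=[at("top",u,v,.060) for u,v in crop([(125,203),(398,245),(385,318),(108,275)],100,210,8)]
print("rib",np.mean(rb,0),np.linalg.norm(rb[0]-rb[1]),np.linalg.norm(rb[1]-rb[2]))
E
```

```text
[ 0.5542711  -0.00549107 -0.11148582] -6.387666821920048
[[-0.8, -0.4], [1.1, 1.0], [0.3, -0.2], [0.8, -0.0], [1.7, 0.4], [-1.4, 0.2], [0.5, 0.3], [-0.9, -1.1], [1.6, -0.9], [-1.5, -3.1]]
[ 0.55469259 -0.0045733  -0.10854108] -6.218945871757075
[[-1.1, -0.4], [0.9, 0.7], [-0.2, -0.2], [0.3, -0.4], [1.6, 0.1], [-1.5, 0.3]]
slide face top L-front corner [-60. 116.]
slide back top-front [-63.  92.]
fixed face front [-61. 138.]
chip [16. 29.]
chip [ 14. -44.]
chip [  16. -107.]
chip [-53.  23.]
chip [-53. -44.]
chip [ -60. -108.]
mat [0.50867725 0.35322333] [np.float64(-3.298970670260372), np.float64(0.1575717165298191), np.float64(0.0879988559534243)]
scr [0.50209154 0.35126459] [np.float64(-6.159947702844459), np.float64(-6.840508206880405), np.float64(0.12192740625992717), np.float64(0.040870976856493706)]
rib [0.50255522 0.35164076] 0.08771790837002637 0.02341738413823592
```

>>> arm_command(targets=[[[0.09, -0.111, 0.292], 70, 0], [[0.09, -0.111, 0.292], 70, 0], [[0.09, -0.111, 0.292], 70, 0], [[0.09, -0.111, 0.292], 70, 0], [[0.09, -0.111, 0.292], 70, 0], [[0.09, -0.111, 0.292], 70, 0], [[0.09, -0.111, 0.292], 70, 0], [[0.09, -0.111, 0.292], 70, 0], [[0.09, -0.111, 0.292], 70, 0], [[0.09, -0.111, 0.292], 70, 0]], grip_force=60)

```text
time_s: 1.63
tcp_pos: [0.5035, 0.3494, 0.3136]
tcp_rot: [[-0.002, 0.992, -0.124], [-0.001, -0.124, -0.992], [-1.0, -0.001, 0.001]]
contact_force: [-0.9, 0.2, -0.2]
grip_width: 0.0854
```

```bash
cat > st.py <<'E'
from h import *
def st():
    s=manip.sense(); y=s["tcp_rot"][:,1]
    print("t",round(s["time_s"],2),"tcp",np.round(s["tcp_pos"],4),"yaw",round(float(np.degrees(np.arctan2(y[1],y[0]))),2),"f",np.round(s["contact_force"],1),"w",round(s["grip_width"],4),"q6",np.round(s["joint_pos"],0)); return s
G=np.array([.5545,-.005]); GA=np.radians(-6.3)
def R2(a): return np.array([[np.cos(a),-np.sin(a)],[np.sin(a),np.cos(a)]])
def tog(w): return R2(GA).T@(np.array(w)[:2]-G)
def tow(g): return R2(GA)@np.array(g)[:2]+G
def delta(w): # world xy target -> tool y,z shift
    s=manip.sense(); d=np.r_[np.array(w)-s["tcp_pos"][:2],0]; return np.round(s["tcp_rot"].T@d,4)
E
python3 -c "
from st import *
st(); print(delta([.5023,.3515]))"
```

```text
t 1.63 tcp [0.5035 0.3494 0.3136] yaw -7.12 f [-0.9  0.2 -0.2] w 0.0854 q6 [ 30.   7. 104.  -0.  69.  37.]
[-0.     -0.0015 -0.0019]
```

>>> arm_command(targets=[[[0.04, -0.001, -0.002], 0, 0], [[0.08, -0.001, -0.002], 0, 0], [[0.1, -0.001, -0.002], 0, 0], [[0.11, -0.001, -0.002], 0, 0], [[0.11, -0.001, -0.002], 0, 0], [[0.11, -0.001, -0.002], 0, 0]])

```text
time_s: 2.13
tcp_pos: [0.5019, 0.3538, 0.2054]
tcp_rot: [[0.001, 0.993, -0.114], [0.0, -0.114, -0.993], [-1.0, 0.001, -0.0]]
contact_force: [-0.3, 0.2, 1.1]
grip_width: 0.0855
```

```bash
python3 -c "
from st import *
st(); print(delta([.5023,.3515]))
save('a1',vision.snapshot('side'),(120,40,280,200),4)
save('a1t',vision.snapshot('top'),(80,180,200,280),5)"
```

```text
t 2.13 tcp [0.5019 0.3538 0.2054] yaw -6.57 f [-0.3  0.2  1.1] w 0.0855 q6 [ 30.  14. 107.  -0.  59.  37.]
[-0.      0.0006  0.0022]
```

View pics/a1.png

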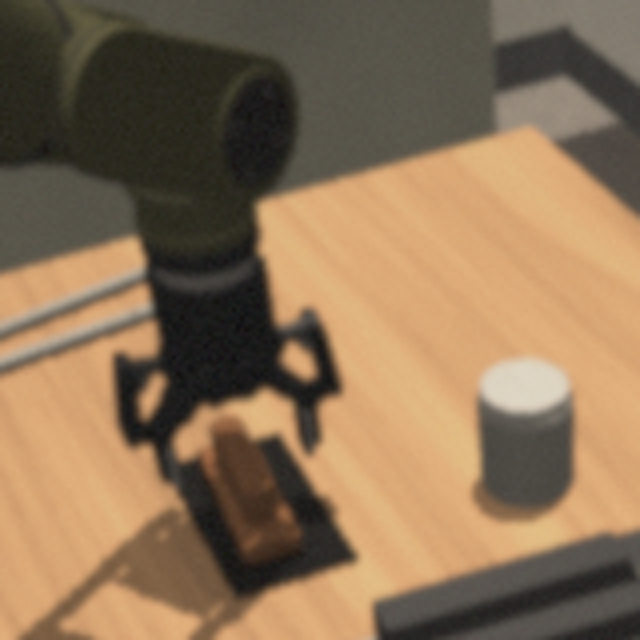

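View pics/a1t.png

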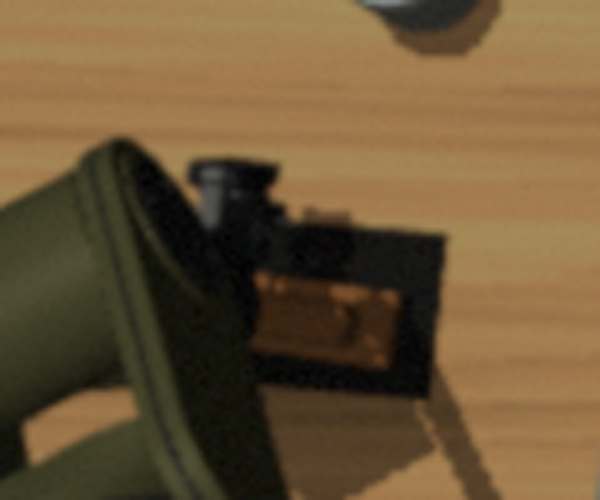

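```bash
python3 -c "
from st import *
for P in ([.5019,.3538,.045],[.5023,.3515,.06],[.5023,.3515,.026]): print((proj('side',P)[0]-[120,40])*4+1.5)"
```

```text
[242.07094465 465.12185748]
[240.72777519 449.35992848]
[247.87662181 488.32727915]
```

>>> arm_command(targets=[[[0.001, 0, 0], 0, 255], [[0.001, 0, 0], 0, 255], [[0.001, 0, 0], 0, 255], [[0.001, 0, 0], 0, 255], [[0.001, 0, 0], 0, 255], [[0.001, 0, 0], 0, 255]], grip_force=60)

```text
time_s: 2.73
tcp_pos: [0.5018, 0.3537, 0.2043]
tcp_rot: [[0.001, 0.993, -0.115], [0.001, -0.115, -0.993], [-1.0, 0.001, -0.001]]
contact_force: [0.1, 0.4, -2.5]
grip_width: 0.0231
```

Grip holds at 23 mm, so the rib is in the fingers. I'll lift it and carry it over the plate, behind the two left columns of flakes.

>>> arm_command(targets=[[[-0.04, 0, 0], 0, 255], [[-0.08, 0, 0], 0, 255], [[-0.11, 0, 0], 0, 255], [[-0.11, 0, 0], 0, 255]])

```text
time_s: 3.07
tcp_pos: [0.5034, 0.3547, 0.322]
tcp_rot: [[0.011, 0.993, -0.114], [0.007, -0.114, -0.993], [-1.0, 0.011, -0.008]]
contact_force: [1.5, 1.4, -0.1]
grip_width: 0.0233
```

```bash
python3 -c "
from st import *
st(); print(tog(manip.sense()['tcp_pos'])); print(delta(tow([.071,-.006])))"
```

```text
t 3.07 tcp [0.5034 0.3547 0.322 ] yaw -6.57 f [ 1.5  1.4 -0.1] w 0.0233 q6 [ 30.   6. 104.   0.  69.  37.]
[-0.09029836  0.3518747 ]
[-0.0011  0.163   0.3571]
```

>>> arm_command(targets=[[[0, 0.016, 0.036], 0, 255], [[0, 0.033, 0.071], 0, 255], [[0, 0.049, 0.107], 0, 255], [[0, 0.065, 0.143], 0, 255], [[0, 0.082, 0.178], 0, 255], [[0, 0.098, 0.214], 0, 255], [[0, 0.114, 0.25], 0, 255], [[0, 0.131, 0.286], 0, 255], [[0, 0.147, 0.321], 0, 255], [[0, 0.164, 0.357], 0, 255]])

```text
time_s: 3.9
tcp_pos: [0.6232, -0.0217, 0.312]
tcp_rot: [[-0.002, 0.993, -0.115], [0.0, -0.115, -0.993], [-1.0, -0.002, -0.0]]
contact_force: [0.2, 0.1, -2.6]
grip_width: 0.023
```

>>> arm_command(targets=[[[0, 0, 0], 0, 255], [[0, 0, 0], 0, 255], [[0, 0, 0], 0, 255]])

```text
time_s: 4.15
tcp_pos: [0.6231, -0.02, 0.3122]
tcp_rot: [[-0.002, 0.993, -0.115], [0.001, -0.115, -0.993], [-1.0, -0.003, -0.0]]
contact_force: [-1.4, 0.8, -1.7]
grip_width: 0.0231
```

```bash
python3 -c "
from st import *
st(); print(tog(manip.sense()['tcp_pos'])); print(delta(tow([.071,-.006])))
save('b1',vision.snapshot('side'),(150,60,360,340),2.2)
save('b1t',vision.snapshot('top'),(180,140,360,330),3)"
```

```text
t 4.15 tcp [ 0.6231 -0.02    0.3122] yaw -6.62 f [-1.4  0.8 -1.7] w 0.0231 q6 [ -7.   8. 103.   0.  69.  -0.]
[ 0.0698446  -0.00734477]
[-0.      0.0011 -0.0014]
```

View pics/b1.png

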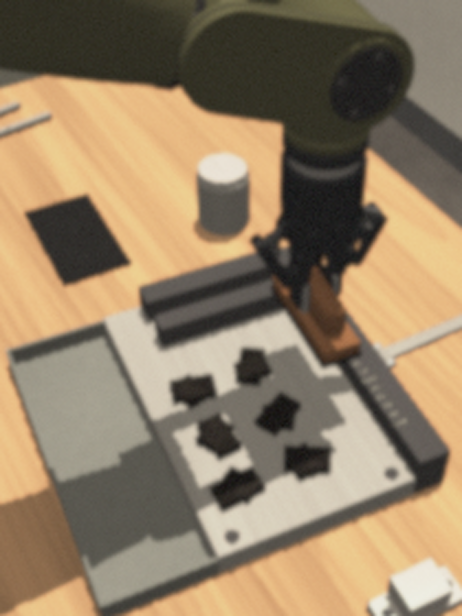

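View pics/b1t.png

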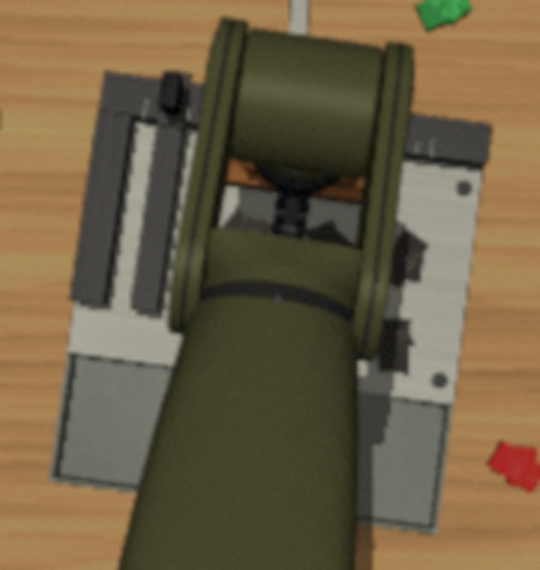

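The scraper hangs level, with the flakes ahead of it untouched. I'll lower it behind the back row now.

>>> arm_command(targets=[[[0.03, 0.001, -0.001], 0, 255], [[0.055, 0.001, -0.001], 0, 255], [[0.07, 0.001, -0.001], 0, 255], [[0.077, 0.001, -0.001], 0, 255], [[0.08, 0.001, -0.001], 0, 255], [[0.082, 0.001, -0.001], 0, 255], [[0.082, 0.001, -0.001], 0, 255], [[0.082, 0.001, -0.001], 0, 255]])

```text
time_s: 4.92
tcp_pos: [0.6253, -0.0189, 0.2333]
tcp_rot: [[0.003, 0.993, -0.114], [-0.0, -0.114, -0.993], [-1.0, 0.003, 0.0]]
contact_force: [0.4, -0.3, -2.1]
grip_width: 0.0232
```

```bash
python3 -c "
from st import *
st(); print(tog(manip.sense()['tcp_pos']))
save('b2',vision.snapshot('side'),(180,160,360,320),3.5)"
```

```text
t 4.92 tcp [ 0.6253 -0.0189  0.2333] yaw -6.55 f [ 0.4 -0.3 -2.1] w 0.0232 q6 [ -7.  13. 105.  -0.  62.  -0.]
[ 0.07188227 -0.00600207]
```

View pics/b2.png

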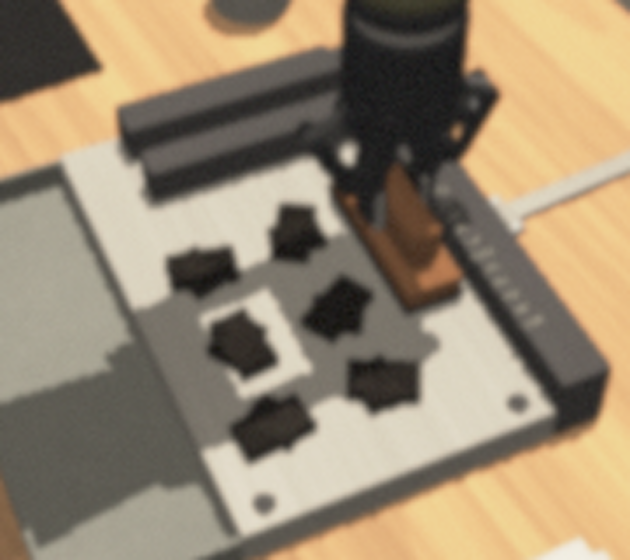

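>>> arm_command(targets=[[[0.001, 0, 0], 0, 255], [[0.002, 0, 0], 0, 255], [[0.0025, 0, 0], 0, 255], [[0.003, 0, 0], 0, 255], [[0.003, 0, 0], 0, 255]])

```text
time_s: 5.38
tcp_pos: [0.6251, -0.0192, 0.2303]
tcp_rot: [[0.001, 0.993, -0.115], [-0.0, -0.115, -0.993], [-1.0, 0.001, 0.0]]
contact_force: [-2.6, -0.1, 5.1]
grip_width: 0.0231
```

>>> arm_command(targets=[[[0, -0.006, 0], 0, 255], [[0, -0.015, 0], 0, 255], [[0, -0.026, 0], 0, 255], [[0, -0.037, 0], 0, 255], [[0, -0.048, 0], 0, 255], [[0, -0.059, 0], 0, 255], [[0, -0.07, 0], 0, 255], [[0, -0.08, 0], 0, 255]])

```text
time_s: 6.05
tcp_pos: [0.5452, -0.0099, 0.2304]
tcp_rot: [[0.005, 0.993, -0.115], [-0.001, -0.115, -0.993], [-1.0, 0.005, -0.0]]
contact_force: [0.9, 1.0, 0.4]
grip_width: 0.0229
```

```bash
python3 -c "
from st import *
st(); print(tog(manip.sense()['tcp_pos']))
save('b3',vision.snapshot('side'),(150,140,360,340),3)"
```

```text
t 6.05 tcp [ 0.5452 -0.0099  0.2304] yaw -6.58 f [0.9 1.  0.4] w 0.0229 q6 [ -7.   4. 116.   0.  60.  -0.]
[-0.00865775 -0.00587892]
```

View pics/b3.png

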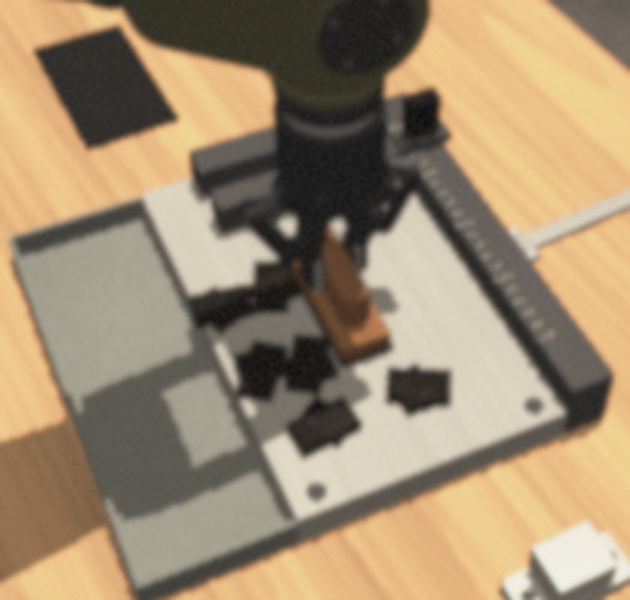

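The stroke works: four flakes are moving in two pairs ahead of the block. Continuing to the edge.

>>> arm_command(targets=[[[0, -0.01, 0], 0, 255], [[0, -0.02, 0], 0, 255], [[0, -0.031, 0], 0, 255], [[0, -0.042, 0], 0, 255], [[0, -0.053, 0], 0, 255], [[0, -0.064, 0], 0, 255], [[0, -0.075, 0], 0, 255], [[0, -0.086, 0], 0, 255], [[0, -0.098, 0], 0, 255], [[0, -0.098, 0], 0, 255]])

```text
time_s: 6.93
tcp_pos: [0.4471, 0.0014, 0.2302]
tcp_rot: [[0.003, 0.993, -0.114], [-0.001, -0.114, -0.993], [-1.0, 0.003, 0.0]]
contact_force: [0.2, -0.7, 9.1]
grip_width: 0.0228
```

```bash
python3 -c "
from st import *
st(); print(tog(manip.sense()['tcp_pos']))
save('b4',vision.snapshot('side'),(150,140,360,340),3)"
```

```text
t 6.93 tcp [0.4471 0.0014 0.2302] yaw -6.56 f [ 0.2 -0.7  9.1] w 0.0228 q6 [ -7.  -9. 128.  -0.  60.  -0.]
[-0.10749187 -0.00538763]
```

View pics/b4.png

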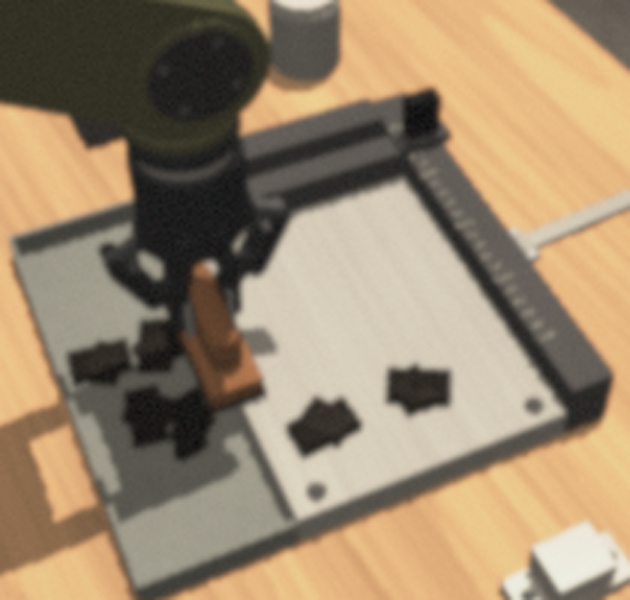

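All four flakes are off the edge. Next comes the second column, at gauge y about -107.

>>> arm_command(targets=[[[-0.03, 0, 0], 0, 255], [[-0.05, 0.01, 0.005], 0, 255], [[-0.05, 0.045, 0.02], 0, 255], [[-0.05, 0.08, 0.04], 0, 255], [[-0.05, 0.115, 0.06], 0, 255], [[-0.05, 0.15, 0.08], 0, 255], [[-0.05, 0.172, 0.095], 0, 255], [[-0.05, 0.178, 0.097], 0, 255], [[-0.05, 0.178, 0.097], 0, 255], [[-0.04, 0.178, 0.097], 0, 255]])

```text
time_s: 7.82
tcp_pos: [0.6129, -0.115, 0.2687]
tcp_rot: [[-0.001, 0.993, -0.115], [0.001, -0.115, -0.993], [-1.0, -0.001, -0.0]]
contact_force: [0.8, -0.8, -1.4]
grip_width: 0.0234
```

```bash
python3 -c "
from st import *
st(); print(tog(manip.sense()['tcp_pos']))"
```

```text
t 7.82 tcp [ 0.6129 -0.115   0.2687] yaw -6.58 f [ 0.8 -0.8 -1.4] w 0.0234 q6 [-16.  11. 104.   0.  65.  -9.]
[ 0.07011925 -0.10297496]
```

>>> arm_command(targets=[[[0.015, 0, 0], 0, 255], [[0.028, 0, 0], 0, 255], [[0.034, 0, 0], 0, 255], [[0.036, 0, 0], 0, 255], [[0.038, 0, 0], 0, 255], [[0.039, 0, 0], 0, 255], [[0.039, 0, 0], 0, 255], [[0.039, -0.004, 0], 0, 255], [[0.039, -0.012, 0], 0, 255], [[0.039, -0.022, 0], 0, 255]])

```text
time_s: 8.65
tcp_pos: [0.5916, -0.113, 0.2303]
tcp_rot: [[0.002, 0.993, -0.115], [-0.001, -0.115, -0.993], [-1.0, 0.002, 0.0]]
contact_force: [1.1, -0.7, -2.0]
grip_width: 0.023
```

```bash
python3 -c "
from st import *
st(); print(tog(manip.sense()['tcp_pos']))
save('b5',vision.snapshot('side'),(150,140,360,340),3)"
```

```text
t 8.65 tcp [ 0.5916 -0.113   0.2303] yaw -6.58 f [ 1.1 -0.7 -2. ] w 0.023 q6 [-16.  11. 108.  -0.  61.  -9.]
[ 0.04874504 -0.10326885]
```

View pics/b5.png

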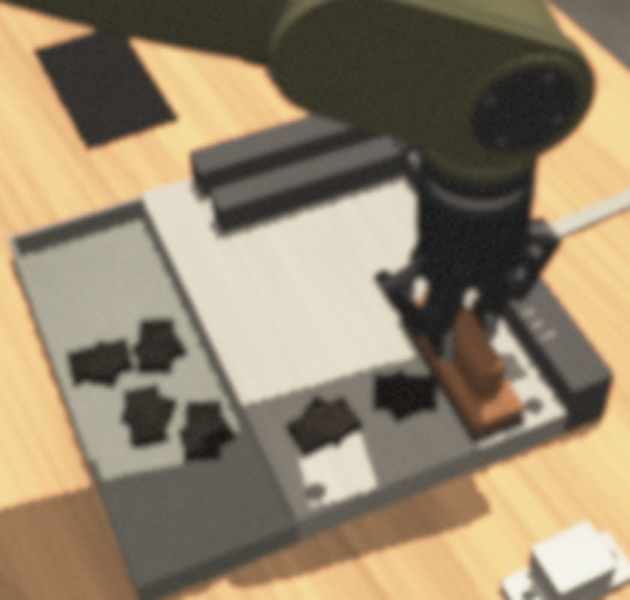

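Now the second stroke. The block goes from x +49 mm to about -107 mm.

>>> arm_command(targets=[[[0, -0.01, 0], 0, 255], [[0, -0.021, 0], 0, 255], [[0, -0.032, 0], 0, 255], [[0, -0.043, 0], 0, 255], [[0, -0.054, 0], 0, 255], [[0, -0.065, 0], 0, 255], [[0, -0.076, 0], 0, 255], [[0, -0.087, 0], 0, 255], [[0, -0.098, 0], 0, 255], [[0, -0.109, 0], 0, 255]])

```text
time_s: 9.53
tcp_pos: [0.4827, -0.1004, 0.2303]
tcp_rot: [[0.002, 0.993, -0.114], [-0.0, -0.114, -0.993], [-1.0, 0.002, 0.0]]
contact_force: [2.1, -1.9, 1.7]
grip_width: 0.0233
```

>>> arm_command(targets=[[[0, -0.01, 0], 0, 255], [[0, -0.021, 0], 0, 255], [[0, -0.032, 0], 0, 255], [[0, -0.043, 0], 0, 255], [[0, -0.048, 0], 0, 255], [[0, -0.048, 0], 0, 255], [[-0.03, -0.048, 0], 0, 255], [[-0.06, -0.048, 0], 0, 255], [[-0.1, -0.048, 0], 0, 255], [[-0.1, -0.04, -0.03], 0, 255]])

```text
time_s: 10.37
tcp_pos: [0.4478, -0.0686, 0.3364]
tcp_rot: [[0.008, 0.993, -0.119], [-0.005, -0.119, -0.993], [-1.0, 0.009, 0.004]]
contact_force: [2.0, -0.5, -0.6]
grip_width: 0.0229
```

```bash
python3 -c "
from st import *
st(); print(tog(manip.sense()['tcp_pos'])); print(delta([.511,.354]))
save('b6',vision.snapshot('side'),(150,140,360,340),3)
save('b6t',vision.snapshot('top'))"
```

```text
t 10.37 tcp [ 0.4478 -0.0686  0.3364] yaw -6.85 f [ 2.  -0.5 -0.6] w 0.0229 q6 [-15. -16. 123.  -0.  73.  -9.]
[-0.0990683 -0.0749488]
[-0.0016  0.0123 -0.4271]
```

View pics/b6.png

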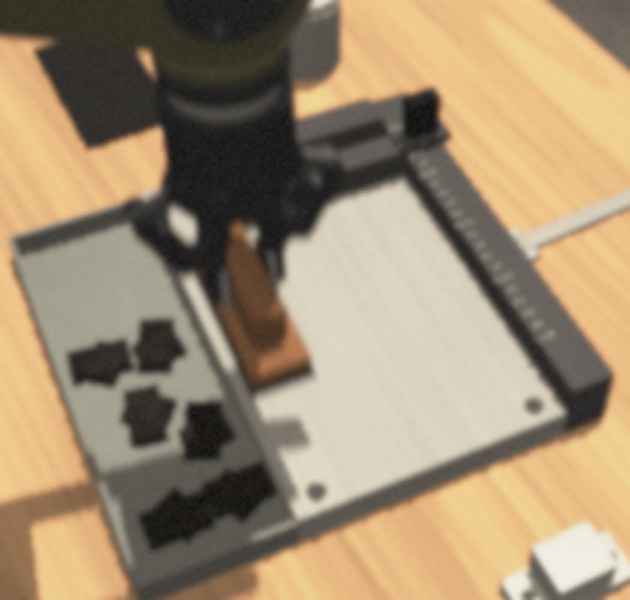

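The plate is clear and all six flakes are in the trough. I'll bring the scraper back to its mat.

>>> arm_command(targets=[[[0, 0.001, -0.04], 0, 255], [[0, 0.002, -0.08], -1, 255], [[0, 0.003, -0.12], -2, 255], [[0, 0.004, -0.16], -3, 255], [[0, 0.005, -0.2], -3, 255], [[0, 0.006, -0.24], -3, 255], [[0, 0.007, -0.28], -3, 255], [[0, 0.008, -0.32], -3, 255], [[0, 0.009, -0.36], -3, 255], [[0, 0.01, -0.395], -3, 255]])

```text
time_s: 11.3
tcp_pos: [0.5011, 0.3269, 0.3266]
tcp_rot: [[-0.006, 0.998, -0.061], [-0.003, -0.061, -0.998], [-1.0, -0.005, 0.004]]
contact_force: [0.6, -1.2, -2.4]
grip_width: 0.0234
```

>>> arm_command(targets=[[[0, 0.001, -0.028], 0, 255], [[0, 0.001, -0.033], 0, 255], [[0, 0.001, -0.033], 0, 255], [[0, 0.001, -0.033], 0, 255], [[0, 0.001, -0.033], 0, 255]])

```text
time_s: 11.72
tcp_pos: [0.505, 0.3567, 0.3282]
tcp_rot: [[-0.003, 0.998, -0.063], [-0.002, -0.063, -0.998], [-1.0, -0.003, 0.002]]
contact_force: [-0.2, 0.7, -3.2]
grip_width: 0.0233
```

```bash
python3 -c "
from st import *
st();print(delta([.508,.3553]))
t=vision.snapshot('top');save('c1t',t,(80,180,360,330),2.8);save('c1',vision.snapshot('side'),(120,60,360,340),2.1)"
```

```text
t 11.72 tcp [0.505  0.3567 0.3282] yaw -3.62 f [-0.2  0.7 -3.2] w 0.0233 q6 [ 30.   7. 103.  -0.  71.  34.]
[-0.      0.0031  0.0012]
```

View pics/c1t.png

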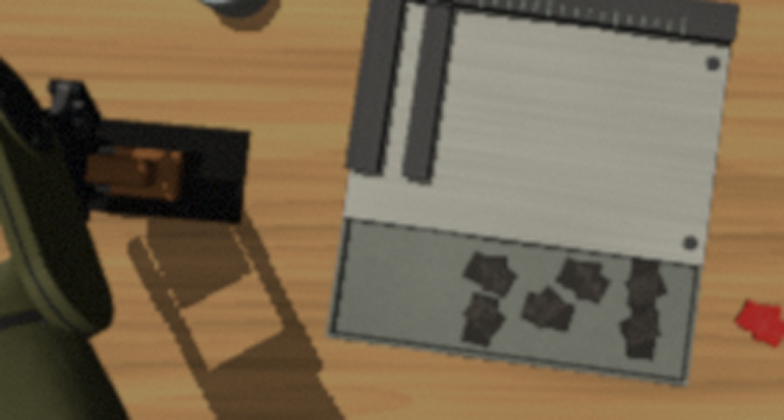

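View pics/c1.png

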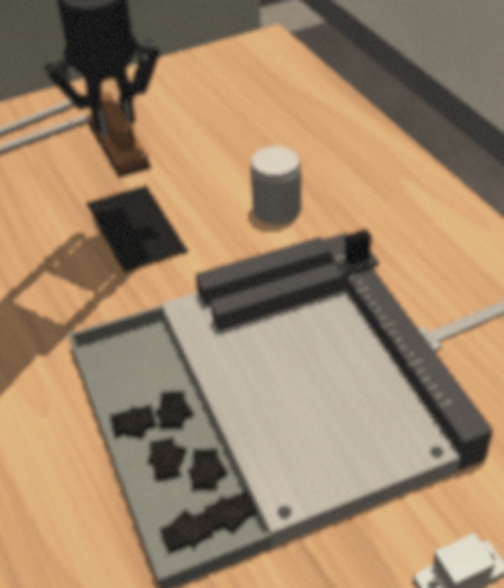

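>>> arm_command(targets=[[[0.035, 0.003, 0.001], 0, 255], [[0.07, 0.003, 0.001], 0, 255], [[0.095, 0.003, 0.001], 0, 255], [[0.11, 0.003, 0.001], 0, 255], [[0.117, 0.003, 0.001], 0, 255], [[0.117, 0.003, 0.001], 0, 255], [[0.117, 0.003, 0.001], 0, 255]])

```text
time_s: 12.4
tcp_pos: [0.5087, 0.3565, 0.2136]
tcp_rot: [[0.001, 0.998, -0.063], [0.0, -0.063, -0.998], [-1.0, 0.001, -0.0]]
contact_force: [0.7, 0.0, -2.6]
grip_width: 0.0229
```

```bash
python3 -c "
from st import *
st();print(delta([.508,.3553]))
save('c2t',vision.snapshot('top'),(90,200,190,280),6);save('c2',vision.snapshot('side'),(140,100,240,200),6)"
```

```text
t 12.4 tcp [0.5087 0.3565 0.2136] yaw -3.62 f [ 0.7  0.  -2.6] w 0.0229 q6 [ 30.  14. 106.  -0.  60.  34.]
[-0.     -0.0007  0.0013]
```

View pics/c2t.png

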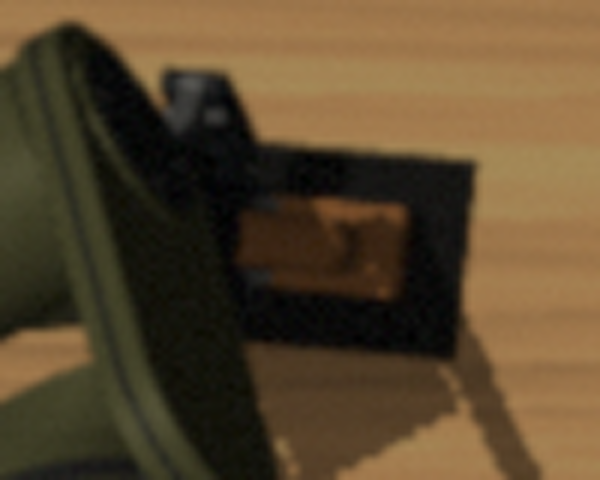

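View pics/c2.png

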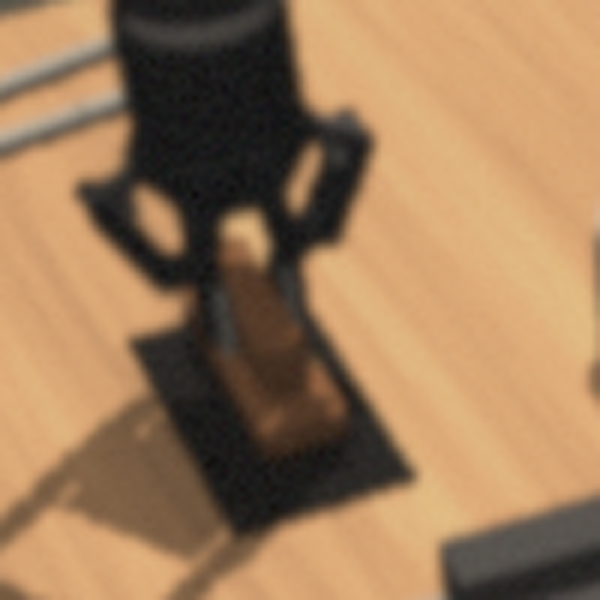

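>>> arm_command(targets=[[[0.004, 0, 0.001], 0, 255], [[0.007, 0, 0.001], 0, 255], [[0.009, 0, 0.001], 0, 255], [[0.01, 0, 0.001], 0, 255], [[0.01, 0, 0.001], 0, 255]])

```text
time_s: 12.92
tcp_pos: [0.5086, 0.3562, 0.2043]
tcp_rot: [[0.001, 0.998, -0.062], [0.0, -0.062, -0.998], [-1.0, 0.001, -0.0]]
contact_force: [-2.9, -2.7, 4.5]
grip_width: 0.0228
```

>>> arm_command(targets=[[[0, 0, 0], 0, 0], [[0, 0, 0], 0, 0], [[0, 0, 0], 0, 0], [[0, 0, 0], 0, 0], [[0, 0, 0], 0, 0], [[-0.03, 0, 0], 0, 0], [[-0.07, 0, 0], 0, 0], [[-0.11, 0, 0], 0, 0], [[-0.15, 0, 0], 0, 0], [[-0.15, 0, 0], 0, 0]])

```text
time_s: 13.75
tcp_pos: [0.5102, 0.3571, 0.3638]
tcp_rot: [[0.015, 0.998, -0.062], [0.009, -0.062, -0.998], [-1.0, 0.014, -0.009]]
contact_force: [1.1, 0.9, 1.7]
grip_width: 0.0853
```

>>> arm_command(targets=[[[0, 0, 0.04], 0, 0], [[0, 0, 0.08], 0, 0], [[0, 0, 0.12], 0, 0], [[0, 0, 0.12], 0, 0]])

```text
time_s: 14.08
tcp_pos: [0.5003, 0.2317, 0.3521]
tcp_rot: [[-0.001, 0.998, -0.067], [-0.003, -0.067, -0.998], [-1.0, -0.001, 0.003]]
contact_force: [1.0, 0.9, 0.3]
grip_width: 0.0855
```

```bash
python3 - <<'E'
from st import *
st()
t=vision.snapshot('top');save('d1t',t,(100,200,180,260),8);save('d1',t)
E
```

```text
t 14.08 tcp [0.5003 0.2317 0.3521] yaw -3.81 f [1.  0.9 0.3] w 0.0855 q6 [ 19.  -3. 110.  -0.  73.  23.]
```

View pics/d1t.png

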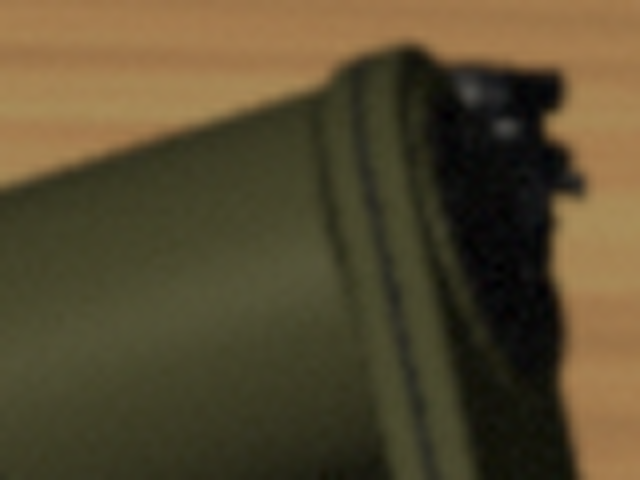

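View pics/d1.png

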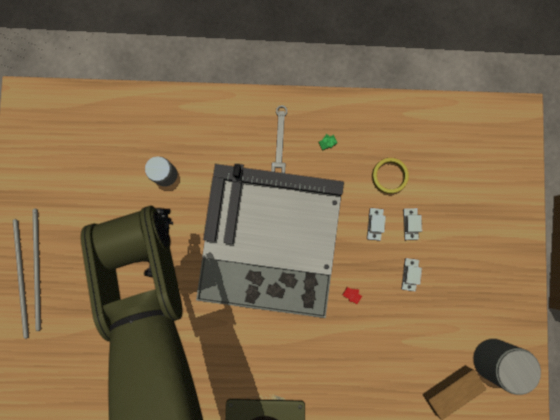

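```bash
python3 - <<'E'
from st import *
t=cv2.imread('pics/d1.png')[:,:,::-1].copy(); save('d2',t,(195,150,275,210),8)
print(tog(at('top',237.5,171.5,.106)))
for y in (.096,.104,.112):
    print(y,[np.round((proj('top',np.r_[tow([x,y]),z])[0]-[195,150])*8+3.5).tolist() for x in(.108,.138) for z in (.066,.106)])
print(delta(tow([.123,.104])))
E
```

```text
[0.11818966 0.10318161]
0.096 [[371.0, 233.0], [362.0, 211.0], [384.0, 141.0], [376.0, 116.0]]
0.104 [[346.0, 229.0], [336.0, 207.0], [360.0, 138.0], [350.0, 113.0]]
0.112 [[322.0, 226.0], [310.0, 204.0], [335.0, 134.0], [324.0, 109.0]]
[0.     0.1971 0.1359]
```

View pics/d2.png

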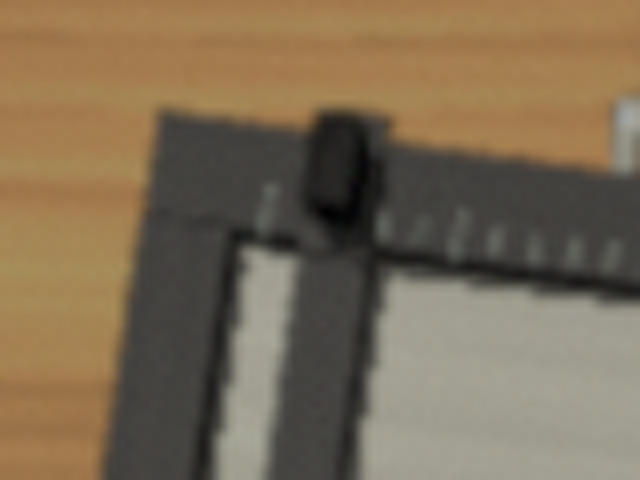

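>>> arm_command(targets=[[[0, 0.02, 0.014], -7, 0], [[0, 0.04, 0.028], -14, 0], [[0, 0.06, 0.042], -21, 0], [[0, 0.08, 0.056], -28, 0], [[0, 0.1, 0.07], -35, 0], [[0, 0.12, 0.084], -42, 0], [[0, 0.14, 0.1], -49, 0], [[0, 0.16, 0.115], -56, 0], [[0, 0.18, 0.13], -63, 0], [[0, 0.196, 0.14], -70, 0]])

```text
time_s: 14.97
tcp_pos: [0.6891, 0.0837, 0.3522]
tcp_rot: [[0.0, 0.394, 0.919], [0.0, 0.919, -0.394], [-1.0, 0.0, 0.0]]
contact_force: [0.1, 0.2, 0.4]
grip_width: 0.0856
```

>>> arm_command(targets=[[[0.02, 0, 0], -7, 0], [[0.04, 0, 0], -14, 0], [[0.04, 0, 0], -17.3, 0], [[0.04, 0, 0], -17.3, 0], [[0.04, 0, 0], -17.3, 0]])

```text
time_s: 15.38
tcp_pos: [0.6879, 0.085, 0.3123]
tcp_rot: [[-0.0, 0.11, 0.994], [0.0, 0.994, -0.11], [-1.0, 0.0, -0.0]]
contact_force: [-0.3, 0.4, 0.2]
grip_width: 0.0851
```

```bash
python3 -c "
from st import *
st();print(tog(manip.sense()['tcp_pos']),delta(tow([.1235,.105])))
t=vision.snapshot('top');save('d3t',t,(100,200,180,260),8)"
```

```text
t 15.38 tcp [0.6879 0.085  0.3123] yaw 83.67 f [-0.3  0.4  0.2] w 0.0851 q6 [  3.  16.  93.   0.  71. -81.]
[0.12276746 0.1040523 ] [0.     0.0009 0.0007]
```

View pics/d3t.png

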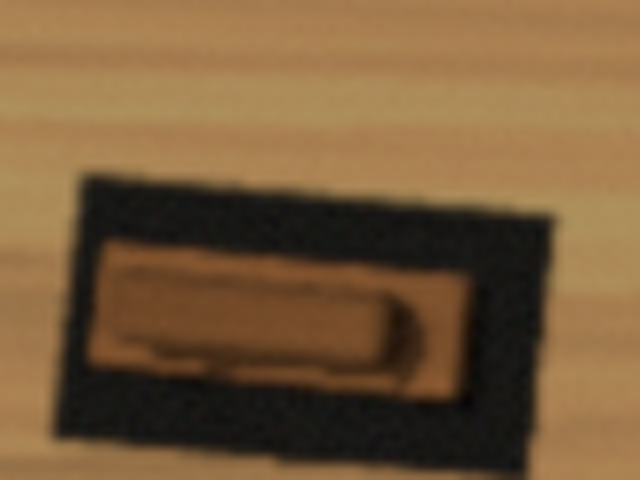

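```bash
python3 -c "
from fit import *
m=np.mean([at('top',u,v,.004) for u,v in crop([(83,175),(553,215),(527,473),(55,435)],100,200,8)],0)
s=np.mean([at('top',u,v,.026) for u,v in crop([(105,240),(470,275),(462,402),(88,365)],100,200,8)],0)
print(m,s,s-m)"
```

```text
[0.5090914  0.35324279] [0.50970484 0.35410051] [0.00061344 0.00085773]
```

>>> arm_command(targets=[[[0.025, 0.001, 0.001], 0, 0], [[0.045, 0.001, 0.001], 0, 0], [[0.06, 0.001, 0.001], 0, 0], [[0.067, 0.001, 0.001], 0, 0], [[0.067, 0.001, 0.001], 0, 0], [[0.067, 0.001, 0.001], 0, 0]])

```text
time_s: 15.93
tcp_pos: [0.689, 0.0852, 0.2462]
tcp_rot: [[0.001, 0.109, 0.994], [0.0, 0.994, -0.109], [-1.0, 0.0, 0.001]]
contact_force: [0.1, -0.1, 0.5]
grip_width: 0.0853
```

```bash
python3 -c "
from st import *
st();print(tog(manip.sense()['tcp_pos']))
save('e1',vision.snapshot('side'),(220,80,360,220),4.2)"
```

```text
t 15.93 tcp [0.689  0.0852 0.2462] yaw 83.72 f [ 0.1 -0.1  0.5] w 0.0853 q6 [  3.  20.  95.  -0.  65. -81.]
[0.12376743 0.10442363]
```

View pics/e1.png

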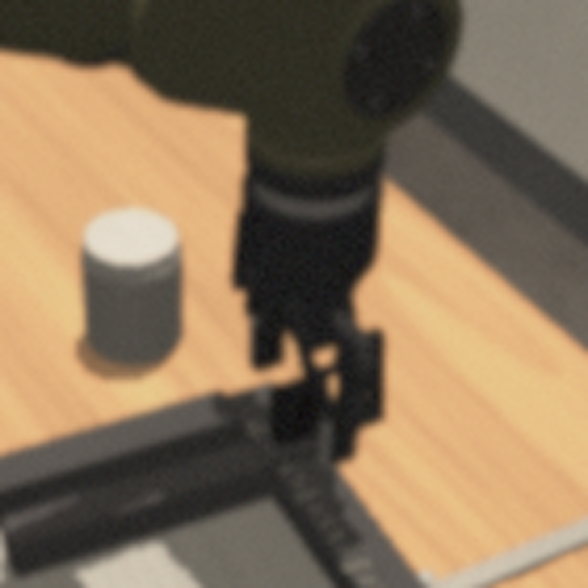

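The scraper is centred on its mat to within 1 mm, and the fingers straddle the thumb grip. Closing with a light grip.

>>> arm_command(targets=[[[0, 0, 0], 0, 255], [[0, 0, 0], 0, 255], [[0, 0, 0], 0, 255], [[0, 0, 0], 0, 255], [[0, 0, 0], 0, 255], [[0, 0, 0], 0, 255], [[0, 0, 0], 0, 255]], grip_force=50)

```text
time_s: 16.57
tcp_pos: [0.6889, 0.0853, 0.2462]
tcp_rot: [[0.001, 0.109, 0.994], [0.0, 0.994, -0.109], [-1.0, 0.001, 0.0]]
contact_force: [-0.9, 2.2, 2.5]
grip_width: 0.0151
```

>>> arm_command(targets=[[[0, -0.008, 0], 0, 255], [[0, -0.022, 0], 0, 255], [[0, -0.038, 0], 0, 255], [[0, -0.055, 0], 0, 255], [[0, -0.072, 0], 0, 255], [[0, -0.089, 0], 0, 255], [[0, -0.106, 0], 0, 255], [[0, -0.123, 0], 0, 255], [[0, -0.14, 0], 0, 255], [[0, -0.155, 0], 0, 255]])

```text
time_s: 17.4
tcp_pos: [0.6717, -0.0715, 0.2462]
tcp_rot: [[0.002, 0.11, 0.994], [-0.0, 0.994, -0.11], [-1.0, -0.0, 0.002]]
contact_force: [4.0, 3.5, 1.4]
grip_width: 0.0155
```

>>> arm_command(targets=[[[0, -0.01, 0], 0, 255], [[0, -0.017, 0], 0, 255], [[0, -0.02, 0], 0, 255], [[0, -0.02, 0], 0, 255], [[0, -0.02, 0], 0, 255]])

```text
time_s: 17.82
tcp_pos: [0.6698, -0.0896, 0.2462]
tcp_rot: [[0.001, 0.109, 0.994], [-0.002, 0.994, -0.109], [-1.0, -0.002, 0.001]]
contact_force: [2.7, -2.4, 4.4]
grip_width: 0.0152
```

```bash
python3 -c "
from st import *
st();print(tog(manip.sense()['tcp_pos']))
save('e2',vision.snapshot('side'),(150,100,400,340),2.4)"
```

```text
t 17.82 tcp [ 0.6698 -0.0896  0.2462] yaw 83.73 f [ 2.7 -2.4  4.4] w 0.0152 q6 [-12.  18.  98.  -0.  64. -96.]
[ 0.12390837 -0.07145512]
```

View pics/e2.png

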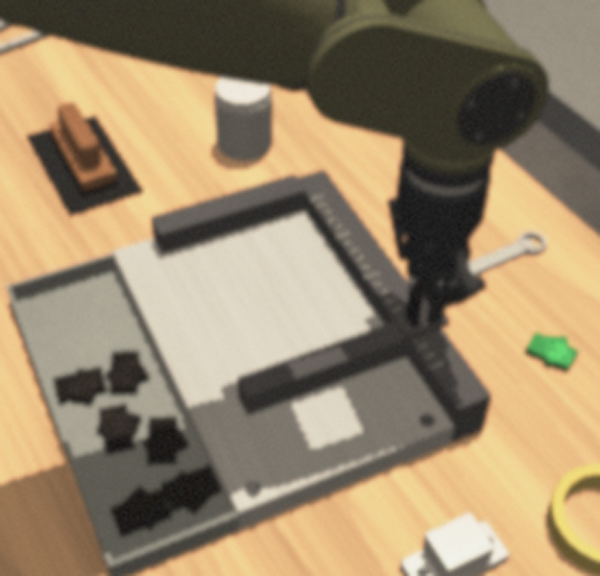

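>>> arm_command(targets=[[[0, 0, 0], 0, 0], [[0, 0, 0], 0, 0], [[0, 0, 0], 0, 0], [[0, 0, 0], 0, 0], [[0, 0, 0], 0, 0], [[-0.03, 0, 0], 0, 0], [[-0.07, 0, 0], 0, 0], [[-0.1, 0, 0], 0, 0], [[-0.1, 0, 0], 0, 0]])

```text
time_s: 18.62
tcp_pos: [0.6715, -0.089, 0.3549]
tcp_rot: [[0.013, 0.109, 0.994], [-0.003, 0.994, -0.109], [-1.0, -0.001, 0.014]]
contact_force: [1.1, -0.1, 1.9]
grip_width: 0.0856
```

```bash
python3 -c "
from st import *
st()
t=vision.snapshot('top');s=vision.snapshot('side')
cv2.imwrite('pics/f_top.png',t[:,:,::-1]);save('f1',t,(350,190,440,300),5.4)
cv2.imwrite('pics/f_side.png',s[:,:,::-1]);save('f1s',s,(270,290,430,420),4.5)"
```

```text
t 18.62 tcp [ 0.6715 -0.089   0.3549] yaw 83.74 f [ 1.1 -0.1  1.9] w 0.0856 q6 [-12.  12.  94.   0.  73. -96.]
```

View pics/f1.png

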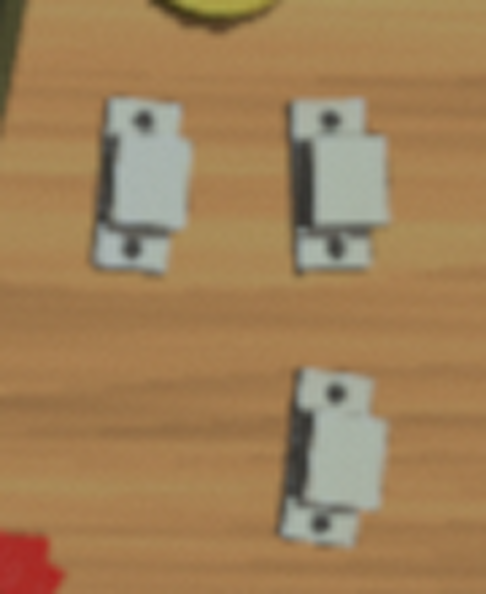

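View pics/f1s.png

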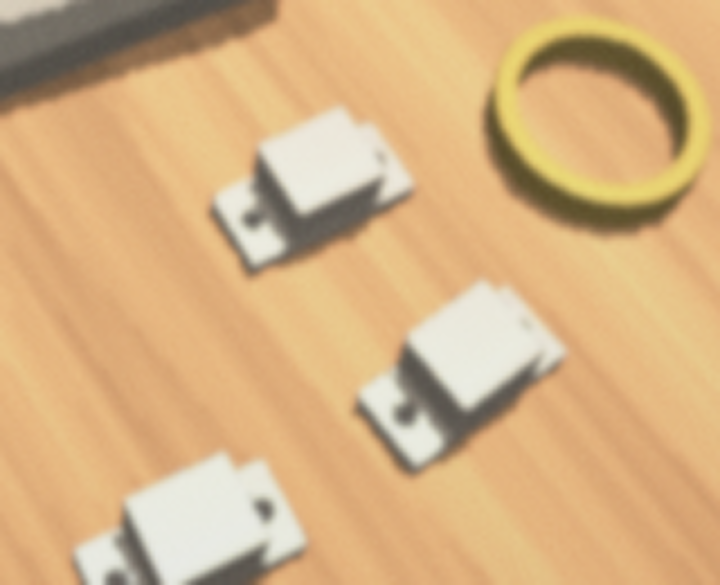

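View pics/f_top.png

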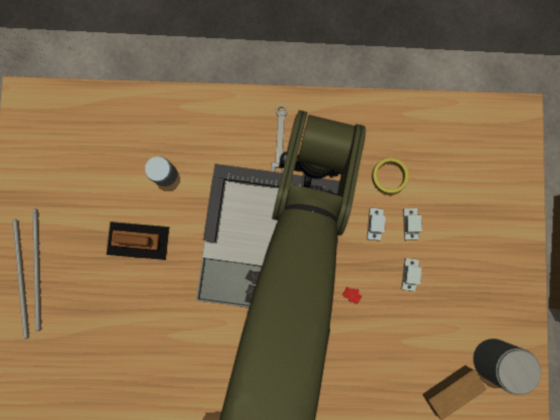

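```bash
cat > pk.py <<'E'
from fit import *
from st import tog,tow,G,GA,delta,st
def pk(foot,boss,x0,y0,k,zb=0.,name=''):
    # corners order: TL,TR,BR,BL in top image => world (+x,+y),(+x,-y),(-x,-y),(-x,+y)
    sg=[(1,1),(1,-1),(-1,-1),(-1,1)]
    o=[]
    for (u,v),(a,b) in zip(crop(foot,x0,y0,k),sg): o.append(("top",u,v,np.array([a*.042,b*.018,.012])))
    for (u,v),(a,b) in zip(crop(boss,x0,y0,k),sg): o.append(("top",u,v,np.array([a*.022,b*.018,.040])))
    w0=at("top",o[0][1],o[0][2],.03)
    p,r=fitpose(o,zb,[w0[0]-.04,w0[1]-.02,0]); print(name,np.round(p[:2],4),"yaw",round(np.degrees(p[2]),2),"res",round(float(np.abs(r).mean()),2)); return p
E
python3 - <<'E'
from pk import *
a=(350,190,5.4)
P1=pk([(108,97),(182,103),(165,272),(95,266)],[(120,137),(190,142),(187,230),(112,226)],*a,name='P1')
P2=pk([(289,100),(363,98),(371,267),(297,270)],[(312,138),(385,136),(389,222),(316,226)],*a,name='P2')
P3=pk([(299,369),(373,379),(355,547),(281,536)],[(314,408),(387,420),(379,510),(303,497)],*a,name='P3')
for p in (P1,P2,P3): print(delta(p[:2]))
E
```

```text
P1 [ 0.5692 -0.2807] yaw -3.85 res 0.29
P2 [ 0.5728 -0.377 ] yaw 3.03 res 0.21
P3 [ 0.4381 -0.3754] yaw -6.31 res 0.2
[-2.000e-04 -2.018e-01 -7.930e-02]
[-1.000e-04 -2.971e-01 -6.510e-02]
[-0.0007 -0.3102 -0.1992]
```

>>> arm_command(targets=[[[0, -0.02, -0.008], 7, 0], [[0, -0.04, -0.016], 14, 0], [[0, -0.06, -0.024], 21, 0], [[0, -0.08, -0.032], 28, 0], [[0, -0.1, -0.04], 35, 0], [[0, -0.12, -0.048], 42, 0], [[0, -0.14, -0.056], 49, 0], [[0, -0.165, -0.064], 56, 0], [[0, -0.185, -0.072], 63, 0], [[0, -0.201, -0.078], 70, 0]])

```text
time_s: 19.55
tcp_pos: [0.5687, -0.2811, 0.343]
tcp_rot: [[-0.004, 0.973, 0.231], [0.002, 0.231, -0.973], [-1.0, -0.003, -0.003]]
contact_force: [-0.0, 0.5, 0.0]
grip_width: 0.0854
```

>>> arm_command(targets=[[[0.02, 0, 0], 7, 0], [[0.05, 0, 0], 14, 0], [[0.07, 0, 0], 17.6, 0], [[0.08, 0, 0], 17.6, 0], [[0.08, 0, 0], 17.6, 0], [[0.08, 0, 0], 17.6, 0]])

```text
time_s: 20.05
tcp_pos: [0.5698, -0.2798, 0.2644]
tcp_rot: [[-0.002, 0.998, -0.066], [0.001, -0.066, -0.998], [-1.0, -0.002, -0.001]]
contact_force: [0.2, -0.2, 0.3]
grip_width: 0.0857
```

```bash
python3 -c "
from st import *
st();print(delta([.5692,-.2807]))
t=vision.snapshot('top');s=vision.snapshot('side')
save('g1',s,(270,220,430,380),3.6);save('g1t',t,(200,120,450,320),3)"
```

```text
t 20.05 tcp [ 0.5698 -0.2798  0.2644] yaw -3.78 f [ 0.2 -0.2  0.3] w 0.0857 q6 [-31.  12. 103.  -0.  65. -27.]
[ 0.     -0.0006  0.0009]
```

View pics/g1.png

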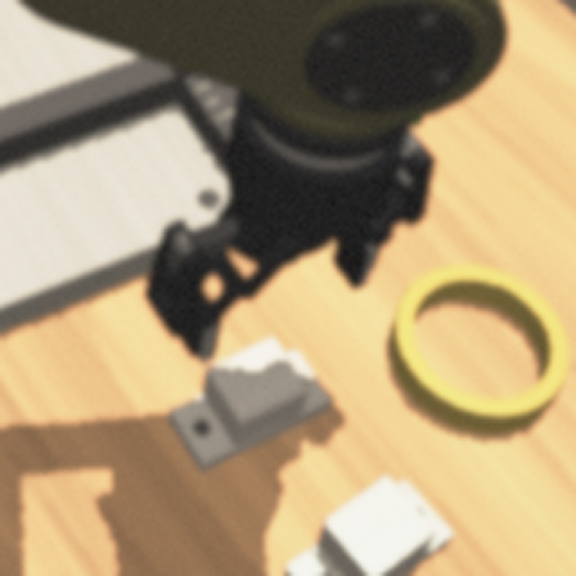

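View pics/g1t.png

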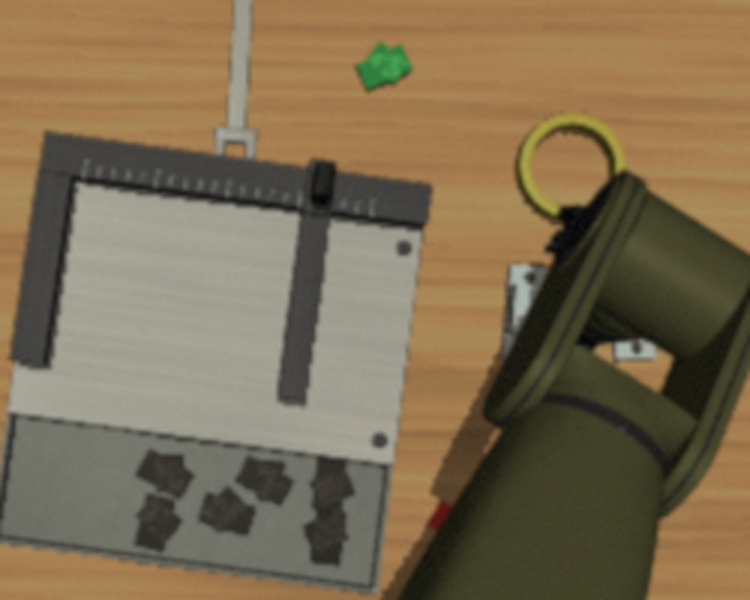

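>>> arm_command(targets=[[[0.03, -0.001, 0.001], 0, 0], [[0.055, -0.001, 0.001], 0, 0], [[0.07, -0.001, 0.001], 0, 0], [[0.077, -0.001, 0.001], 0, 0], [[0.077, -0.001, 0.001], 0, 0], [[0.077, -0.001, 0.001], 0, 0]])

```text
time_s: 20.65
tcp_pos: [0.5696, -0.2813, 0.1898]
tcp_rot: [[0.001, 0.998, -0.067], [-0.001, -0.067, -0.998], [-1.0, 0.001, 0.001]]
contact_force: [-0.2, 0.7, 0.6]
grip_width: 0.0855
```

>>> arm_command(targets=[[[0, 0, 0], 0, 255], [[0, 0, 0], 0, 255], [[0, 0, 0], 0, 255], [[0, 0, 0], 0, 255], [[0, 0, 0], 0, 255], [[0, 0, 0], 0, 255]], grip_force=60)

```text
time_s: 21.15
tcp_pos: [0.5696, -0.2814, 0.1902]
tcp_rot: [[0.002, 0.998, -0.068], [-0.001, -0.068, -0.998], [-1.0, 0.002, 0.001]]
contact_force: [-0.1, -0.4, 6.6]
grip_width: 0.0428
```

```bash
python3 -c "
from st import *
st();print(delta([.5692,-.2807]))
s=vision.snapshot('side')
save('g2',s,(270,220,430,380),3.6)"
```

```text
t 21.15 tcp [ 0.5696 -0.2814  0.1902] yaw -3.87 f [-0.1 -0.4  6.6] w 0.0428 q6 [-31.  18. 105.  -0.  58. -27.]
[-0.     -0.0005 -0.0007]
```

View pics/g2.png

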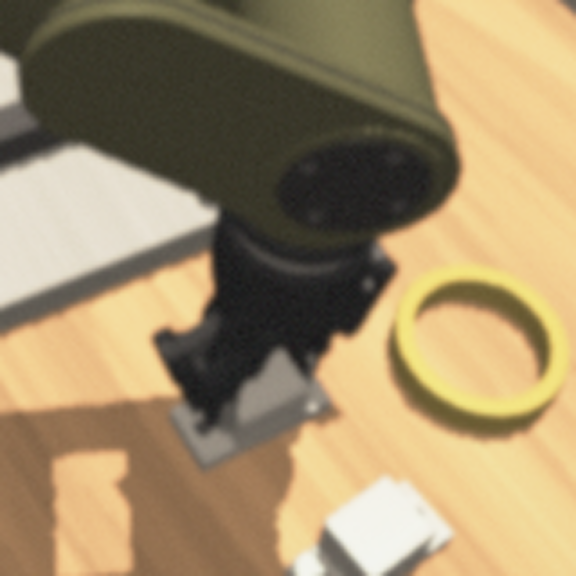

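Packer 1 is gripped at 42.8 mm. Lifting.

>>> arm_command(targets=[[[-0.03, 0, 0], 0, 255], [[-0.07, 0, 0], 1, 255], [[-0.11, 0, 0], 2.5, 255], [[-0.13, 0, 0], 2.5, 255], [[-0.13, 0, 0], 2.5, 255], [[-0.13, 0, 0], 2.5, 255]], grip_force=80)

```text
time_s: 21.7
tcp_pos: [0.5691, -0.281, 0.3194]
tcp_rot: [[0.001, 0.994, -0.111], [-0.001, -0.111, -0.994], [-1.0, 0.002, 0.001]]
contact_force: [-0.8, -0.3, -3.0]
grip_width: 0.0427
```

```bash
python3 -c "
from st import *
st();print(delta(tow([.015,.118])))"
```

```text
t 21.7 tcp [ 0.5691 -0.281   0.3194] yaw -6.37 f [-0.8 -0.3 -3. ] w 0.0427 q6 [-31.   9. 101.   0.  70. -25.]
[-3.000e-04 -3.020e-02 -3.907e-01]
```

>>> arm_command(targets=[[[0, -0.003, -0.035], 0, 255], [[0, -0.006, -0.075], 0, 255], [[0, -0.009, -0.115], 0, 255], [[0, -0.012, -0.155], 0, 255], [[0, -0.015, -0.195], 0, 255], [[0, -0.018, -0.235], 0, 255], [[0, -0.021, -0.275], 0, 255], [[0, -0.024, -0.315], 0, 255], [[0, -0.027, -0.355], 0, 255], [[0, -0.03, -0.385], 0, 255]])

```text
time_s: 22.53
tcp_pos: [0.5804, 0.1076, 0.3145]
tcp_rot: [[-0.007, 0.994, -0.11], [0.0, -0.11, -0.994], [-1.0, -0.007, 0.001]]
contact_force: [0.6, -0.4, -2.3]
grip_width: 0.042
```

>>> arm_command(targets=[[[0, 0, -0.005], 0, 255], [[0.03, 0, -0.005], 0, 255], [[0.05, 0, -0.005], 0, 255], [[0.06, 0, -0.005], 0, 255], [[0.06, 0, -0.005], 0, 255], [[0.06, 0, -0.005], 0, 255]])

```text
time_s: 23.03
tcp_pos: [0.5819, 0.1094, 0.2566]
tcp_rot: [[-0.004, 0.994, -0.112], [-0.0, -0.112, -0.994], [-1.0, -0.004, 0.001]]
contact_force: [0.4, -0.0, -1.8]
grip_width: 0.0423
```

```bash
python3 -c "
from st import *
st();print(tog(manip.sense()['tcp_pos']),delta(tow([.015,.118])))
t=vision.snapshot('top');s=vision.snapshot('side')
save('h1',s,(170,120,350,300),3.3);save('h1t',t,(190,140,360,300),3.5)"
```

```text
t 23.03 tcp [0.5819 0.1094 0.2566] yaw -6.4 f [ 0.4 -0.  -1.8] w 0.0423 q6 [  5.   8. 109.  -0.  64.  12.]
[0.01465471 0.11669461] [-0.      0.0003 -0.0013]
```

View pics/h1.png

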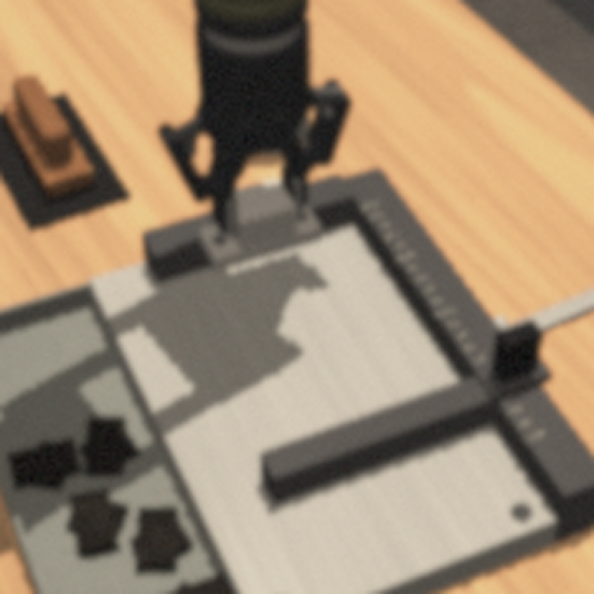

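View pics/h1t.png

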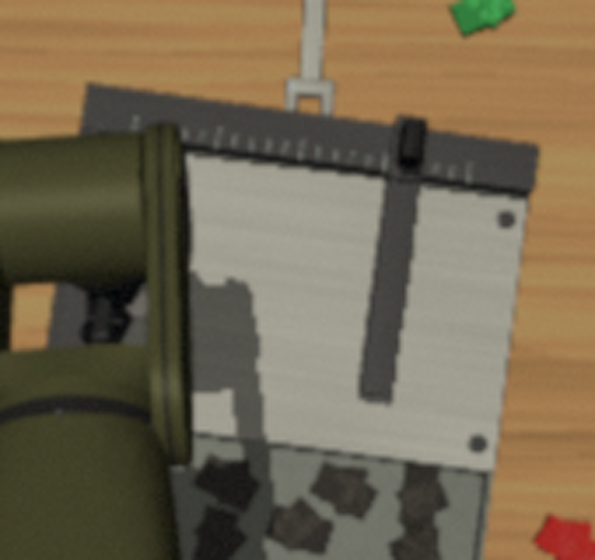

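>>> arm_command(targets=[[[0.005, 0, 0.001], 0, 255], [[0.01, 0, 0.001], 0, 255], [[0.015, 0, 0.001], 0, 255], [[0.02, 0, 0.001], 0, 255], [[0.025, 0, 0.001], 0, 255], [[0.025, 0, 0.001], 0, 255]])

```text
time_s: 23.63
tcp_pos: [0.5818, 0.1088, 0.232]
tcp_rot: [[-0.003, 0.994, -0.111], [-0.0, -0.111, -0.994], [-1.0, -0.003, 0.001]]
contact_force: [-0.0, 0.2, -3.1]
grip_width: 0.0424
```

```bash
python3 -c "
from st import *
st();print(tog(manip.sense()['tcp_pos']))
s=vision.snapshot('side')
save('h2',s,(190,150,290,250),6)"
```

```text
t 23.63 tcp [0.5818 0.1088 0.232 ] yaw -6.37 f [-0.   0.2 -3.1] w 0.0424 q6 [  5.   9. 110.   0.  61.  12.]
[0.01463029 0.11612129]
```

View pics/h2.png

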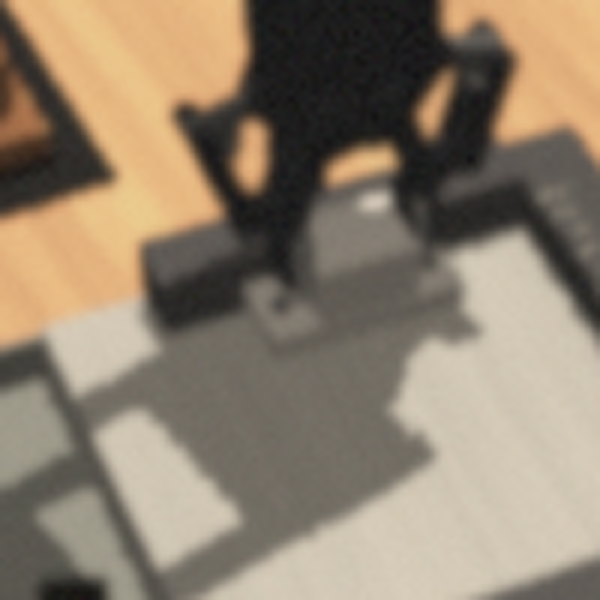

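Clear of the jaw and still in the grip. Lowering the last 12 mm slowly.

>>> arm_command(targets=[[[0.005, 0, 0], 0, 255], [[0.008, 0, 0], 0, 255], [[0.01, 0, 0], 0, 255], [[0.012, 0, 0], 0, 255], [[0.0125, 0, 0], 0, 255], [[0.0125, 0, 0], 0, 255]])

```text
time_s: 24.18
tcp_pos: [0.5824, 0.1089, 0.221]
tcp_rot: [[-0.0, 0.994, -0.111], [-0.0, -0.111, -0.994], [-1.0, -0.0, 0.0]]
contact_force: [1.3, 0.1, -2.6]
grip_width: 0.0421
```

>>> arm_command(targets=[[[0.001, 0, 0], 0, 255], [[0.0015, 0, 0], 0, 255], [[0.0015, 0, 0], 0, 255]])

```text
time_s: 24.43
tcp_pos: [0.5826, 0.1089, 0.2204]
tcp_rot: [[0.0, 0.994, -0.111], [0.0, -0.111, -0.994], [-1.0, 0.0, -0.0]]
contact_force: [-1.0, 0.4, 0.8]
grip_width: 0.0423
```

>>> arm_command(targets=[[[0, 0, 0], 0, 0], [[0, 0, 0], 0, 0], [[0, 0, 0], 0, 0], [[0, 0, 0], 0, 0], [[0, 0, 0], 0, 0], [[-0.03, 0, 0], 0, 0], [[-0.07, 0, 0], 0, 0], [[-0.11, 0, 0], 0, 0], [[-0.12, 0, 0], 0, 0], [[-0.12, 0, 0], 0, 0]])

```text
time_s: 25.27
tcp_pos: [0.5839, 0.1091, 0.3456]
tcp_rot: [[0.01, 0.994, -0.111], [0.001, -0.111, -0.994], [-1.0, 0.01, -0.002]]
contact_force: [0.2, -0.2, 0.7]
grip_width: 0.0854
```

```bash
python3 -c "
from st import *
st();print(delta([.5728,-.377]))
t=vision.snapshot('top');s=vision.snapshot('side')
save('i1',s,(170,120,430,420),2);save('i1t',t,(350,190,440,300),5.4)"
```

```text
t 25.27 tcp [0.5839 0.1091 0.3456] yaw -6.37 f [ 0.2 -0.2  0.7] w 0.0854 q6 [  5.   2. 105.  -0.  72.  12.]
[-0.0006  0.0429  0.4843]
```

View pics/i1.png

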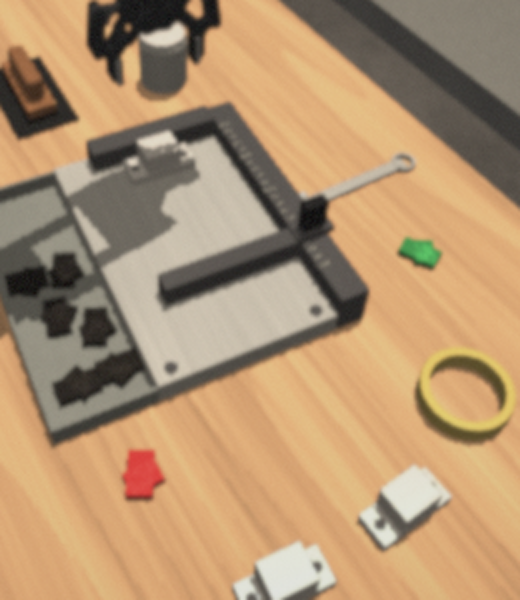

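View pics/i1t.png

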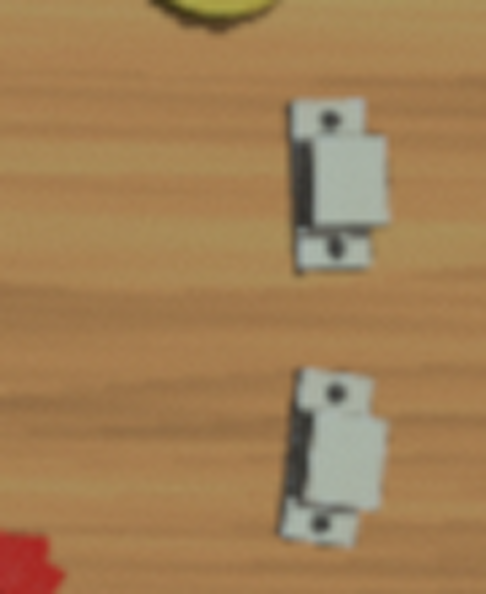

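>>> arm_command(targets=[[[0, 0.004, 0.04], -1, 0], [[0, 0.008, 0.08], -2, 0], [[0, 0.012, 0.12], -3, 0], [[0, 0.016, 0.16], -4, 0], [[0, 0.02, 0.2], -5, 0], [[0, 0.024, 0.24], -6, 0], [[0, 0.028, 0.28], -7, 0], [[0, 0.032, 0.32], -8, 0], [[0, 0.036, 0.36], -9, 0], [[0, 0.039, 0.4], -9.4, 0]])

```text
time_s: 26.2
tcp_pos: [0.5758, -0.2947, 0.3363]
tcp_rot: [[-0.004, 0.999, 0.053], [0.003, 0.053, -0.999], [-1.0, -0.004, -0.003]]
contact_force: [0.3, 0.4, -0.0]
grip_width: 0.0857
```

```bash
python3 -c "
from st import *
st();print(delta([.5728,-.377]))"
```

```text
t 26.2 tcp [ 0.5758 -0.2947  0.3363] yaw 3.05 f [ 0.3  0.4 -0. ] w 0.0857 q6 [-32.  10.  98.   0.  72. -35.]
[-0.0002 -0.0074  0.0821]
```

>>> arm_command(targets=[[[0.01, -0.004, 0.04], 0, 0], [[0.03, -0.008, 0.075], 0, 0], [[0.06, -0.0085, 0.0835], 0, 0], [[0.08, -0.0085, 0.0835], 0, 0], [[0.08, -0.0085, 0.0835], 0, 0], [[0.08, -0.0085, 0.0835], 0, 0]])

```text
time_s: 26.7
tcp_pos: [0.5715, -0.3761, 0.2554]
tcp_rot: [[-0.006, 0.999, 0.052], [0.005, 0.052, -0.999], [-1.0, -0.006, -0.005]]
contact_force: [0.2, -0.3, 0.2]
grip_width: 0.0854
```

```bash
python3 -c "
from st import *
st();print(delta([.5728,-.377]))
s=vision.snapshot('side')
save('j1',s,(270,220,440,400),3.3)"
```

```text
t 26.7 tcp [ 0.5715 -0.3761  0.2554] yaw 3.01 f [ 0.2 -0.3  0.2] w 0.0854 q6 [-38.  18.  96.   0.  66. -41.]
[-0.      0.0013  0.001 ]
```

View pics/j1.png

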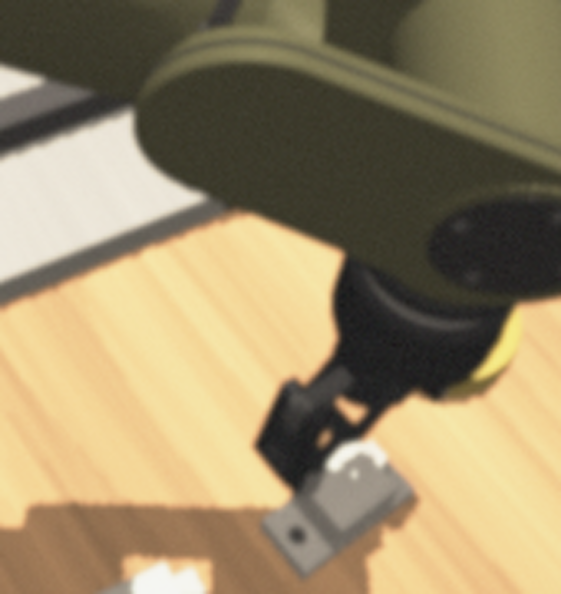

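>>> arm_command(targets=[[[0.025, 0.001, 0.001], 0, 0], [[0.045, 0.001, 0.001], 0, 0], [[0.06, 0.001, 0.001], 0, 0], [[0.067, 0.001, 0.001], 0, 0], [[0.067, 0.001, 0.001], 0, 0], [[0.067, 0.001, 0.001], 0, 0]])

```text
time_s: 27.25
tcp_pos: [0.5741, -0.3776, 0.1935]
tcp_rot: [[0.001, 0.999, 0.053], [-0.001, 0.053, -0.999], [-1.0, 0.001, 0.001]]
contact_force: [0.3, -0.6, 0.4]
grip_width: 0.0852
```

>>> arm_command(targets=[[[0, 0, 0], 0, 255], [[0, 0, 0], 0, 255], [[0, 0, 0], 0, 255], [[0, 0, 0], 0, 255], [[0, 0, 0], 0, 255], [[0, 0, 0], 0, 255]], grip_force=80)

```text
time_s: 27.75
tcp_pos: [0.5743, -0.3783, 0.1944]
tcp_rot: [[0.002, 0.999, 0.053], [-0.002, 0.053, -0.999], [-1.0, 0.002, 0.002]]
contact_force: [0.8, -0.5, 6.2]
grip_width: 0.0422
```

```bash
python3 -c "
from st import *
st();print(delta([.5728,-.377]))
s=vision.snapshot('side')
save('j2',s,(270,220,440,400),3.3)"
```

```text
t 27.75 tcp [ 0.5743 -0.3783  0.1944] yaw 3.03 f [ 0.8 -0.5  6.2] w 0.0422 q6 [-38.  23.  97.  -0.  60. -41.]
[-0.     -0.0014 -0.0013]
```

View pics/j2.png

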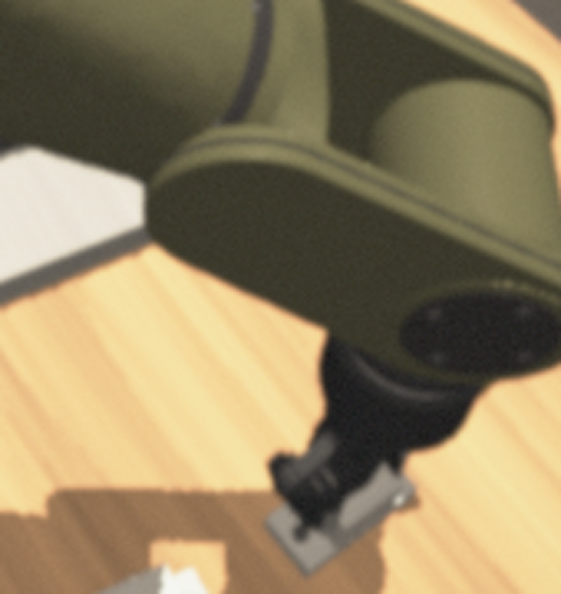

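>>> arm_command(targets=[[[-0.03, 0, 0], 0, 255], [[-0.07, 0, 0], 5, 255], [[-0.11, 0, 0], 9.4, 255], [[-0.13, 0, 0], 9.4, 255], [[-0.13, 0, 0], 9.4, 255], [[-0.13, 0, 0], 9.4, 255]])

```text
time_s: 28.3
tcp_pos: [0.5738, -0.3777, 0.3234]
tcp_rot: [[0.001, 0.994, -0.111], [-0.001, -0.111, -0.994], [-1.0, 0.001, 0.001]]
contact_force: [0.7, 0.8, -3.3]
grip_width: 0.0421
```

```bash
python3 -c "
from st import *
st();print(delta(tow([.015,.076])))
t=vision.snapshot('top');cv2.imwrite('pics/k_top.png',t[:,:,::-1]);save('k1',t,(200,160,300,260),6)"
```

```text
t 28.3 tcp [ 0.5738 -0.3777  0.3234] yaw -6.36 f [ 0.7  0.8 -3.3] w 0.0421 q6 [-38.  15.  94.   0.  71. -31.]
[-4.000e-04 -4.550e-02 -4.443e-01]
```

View pics/k1.png

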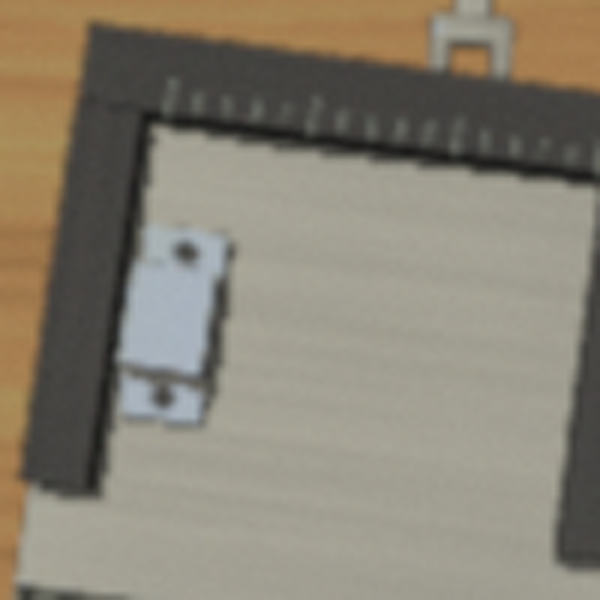

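```bash
python3 -c "
from pk import *
p=pk([(145,228),(233,238),(205,426),(119,416)],[(132,260),(218,268),(207,378),(119,364)],200,160,6,.03,'P1p')
print(tog(p[:2]),np.degrees(p[2]-GA))
for u,v in crop([(148,120),(98,495),(233,238),(205,426)],200,160,6): print(tog(at('top',u,v,.042)),tog(at('top',u,v,.03)))"
```

```text
P1p [0.5832 0.1088] yaw -5.61 res 0.34
[0.01607766 0.11624671] 0.6905834159149735
[0.103318   0.14115179] [0.10512826 0.14274602]
[-0.06137515  0.13864398] [-0.06132916  0.14021135]
[0.05712444 0.09701298] [0.05843986 0.09813438]
[-0.02556998  0.09726284] [-0.02514043  0.09838691]
```

>>> arm_command(targets=[[[0, -0.004, -0.04], 0, 255], [[0, -0.008, -0.08], 0, 255], [[0, -0.012, -0.12], 0, 255], [[0, -0.016, -0.16], 0, 255], [[0, -0.02, -0.2], 0, 255], [[0, -0.024, -0.24], 0, 255], [[0, -0.028, -0.28], 0, 255], [[0, -0.032, -0.32], 0, 255], [[0, -0.036, -0.36], 0, 255], [[0, -0.041, -0.4], 0, 255]])

```text
time_s: 29.18
tcp_pos: [0.5759, 0.0262, 0.3186]
tcp_rot: [[-0.007, 0.994, -0.111], [0.0, -0.111, -0.994], [-1.0, -0.007, 0.0]]
contact_force: [1.1, -0.4, -2.5]
grip_width: 0.0423
```

>>> arm_command(targets=[[[0, -0.003, -0.035], 0, 255], [[0.01, -0.0045, -0.044], 0, 255], [[0.04, -0.0045, -0.044], 0, 255], [[0.06, -0.0045, -0.044], 0, 255], [[0.06, -0.0045, -0.044], 0, 255], [[0.06, -0.0045, -0.044], 0, 255]])

```text
time_s: 29.68
tcp_pos: [0.5762, 0.0683, 0.2585]
tcp_rot: [[-0.008, 0.994, -0.111], [-0.0, -0.111, -0.994], [-1.0, -0.008, 0.001]]
contact_force: [-0.2, -0.2, -1.1]
grip_width: 0.0422
```

```bash
python3 -c "
from st import *
st();print(tog(manip.sense()['tcp_pos']),delta(tow([.015,.076])))
s=vision.snapshot('side')
save('l1',s,(170,120,350,300),3.3)"
```

```text
t 29.68 tcp [0.5762 0.0683 0.2585] yaw -6.38 f [-0.2 -0.2 -1.1] w 0.0422 q6 [  1.   6. 110.  -0.  64.   8.]
[0.01350739 0.07520977] [-0.      0.0015 -0.0008]
```

View pics/l1.png

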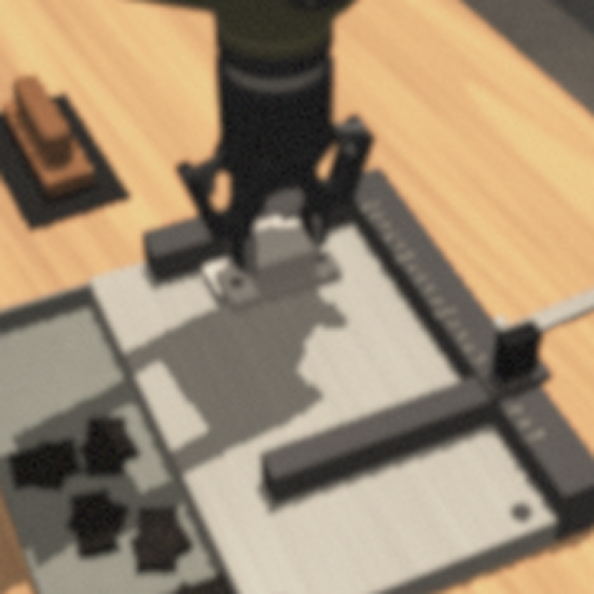

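>>> arm_command(targets=[[[0.006, 0.001, 0], 0, 255], [[0.012, 0.001, 0], 0, 255], [[0.018, 0.001, 0], 0, 255], [[0.023, 0.001, 0], 0, 255], [[0.027, 0.001, 0], 0, 255], [[0.03, 0.001, 0], 0, 255], [[0.032, 0.001, 0], 0, 255], [[0.032, 0.001, 0], 0, 255]])

```text
time_s: 30.4
tcp_pos: [0.5786, 0.0684, 0.2301]
tcp_rot: [[-0.001, 0.994, -0.111], [-0.0, -0.111, -0.994], [-1.0, -0.001, 0.0]]
contact_force: [-0.2, -0.6, -1.9]
grip_width: 0.0422
```

```bash
python3 -c "
from st import *
st();print(tog(manip.sense()['tcp_pos']))
s=vision.snapshot('side')
save('l2',s,(190,150,290,250),6)"
```

```text
t 30.4 tcp [0.5786 0.0684 0.2301] yaw -6.37 f [-0.2 -0.6 -1.9] w 0.0422 q6 [  1.   9. 111.  -0.  61.   8.]
[0.01590337 0.07564209]
```

View pics/l2.png

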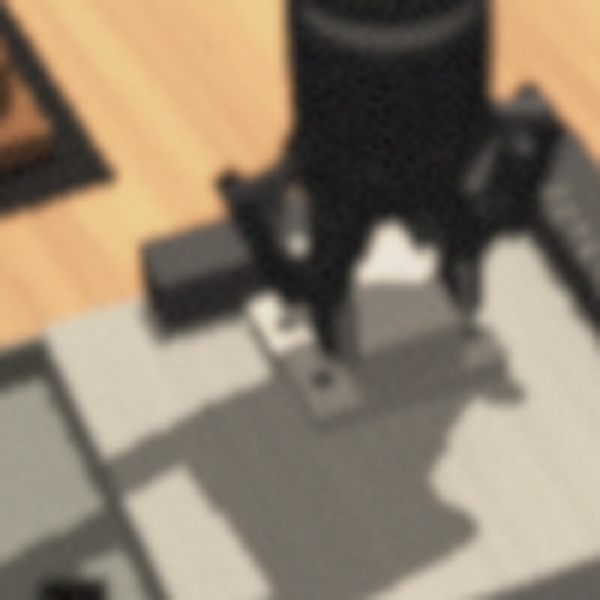

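>>> arm_command(targets=[[[0.002, 0, 0], 0, 255], [[0.004, 0, 0], 0, 255], [[0.0055, 0, 0], 0, 255], [[0.006, 0, 0], 0, 255], [[0.006, 0, 0], 0, 255], [[0.006, 0, 0], 0, 255]])

```text
time_s: 30.95
tcp_pos: [0.5788, 0.0684, 0.2247]
tcp_rot: [[0.0, 0.994, -0.111], [0.0, -0.111, -0.994], [-1.0, 0.0, -0.0]]
contact_force: [0.6, -0.6, -1.8]
grip_width: 0.0421
```

>>> arm_command(targets=[[[0.001, 0, 0], 0, 255], [[0.0015, 0, 0], 0, 255], [[0.0015, 0, 0], 0, 255]])

```text
time_s: 31.2
tcp_pos: [0.5791, 0.0685, 0.2244]
tcp_rot: [[0.0, 0.994, -0.111], [-0.0, -0.111, -0.994], [-1.0, 0.0, -0.0]]
contact_force: [-3.6, -0.0, 4.7]
grip_width: 0.0421
```

>>> arm_command(targets=[[[0, 0, 0], 0, 0], [[0, 0, 0], 0, 0], [[0, 0, 0], 0, 0], [[0, 0, 0], 0, 0], [[0, 0, 0], 0, 0], [[-0.03, 0, 0], 0, 0], [[-0.07, 0, 0], 0, 0], [[-0.11, 0, 0], 0, 0], [[-0.12, 0, 0], 0, 0], [[-0.12, 0, 0], 0, 0]])

```text
time_s: 32.03
tcp_pos: [0.5802, 0.0685, 0.349]
tcp_rot: [[0.01, 0.994, -0.111], [0.0, -0.111, -0.994], [-1.0, 0.01, -0.001]]
contact_force: [0.8, 0.2, 0.5]
grip_width: 0.0851
```

```bash
python3 -c "
from st import *
st();print(delta([.4381,-.3754]))
t=vision.snapshot('top');s=vision.snapshot('side')
save('m1',s,(170,120,430,420),2);save('m1t',t,(350,190,440,300),5.4)"
```

```text
t 32.03 tcp [0.5802 0.0685 0.349 ] yaw -6.37 f [0.8 0.2 0.5] w 0.0851 q6 [  1.   1. 106.   0.  72.   8.]
[-0.0016 -0.092   0.4569]
```

View pics/m1.png

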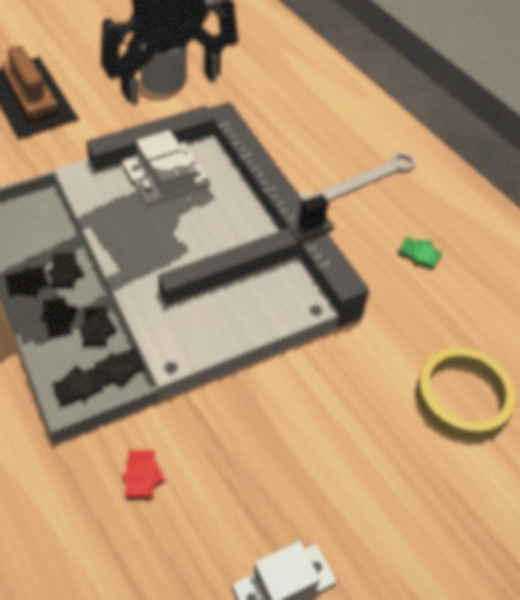

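View pics/m1t.png

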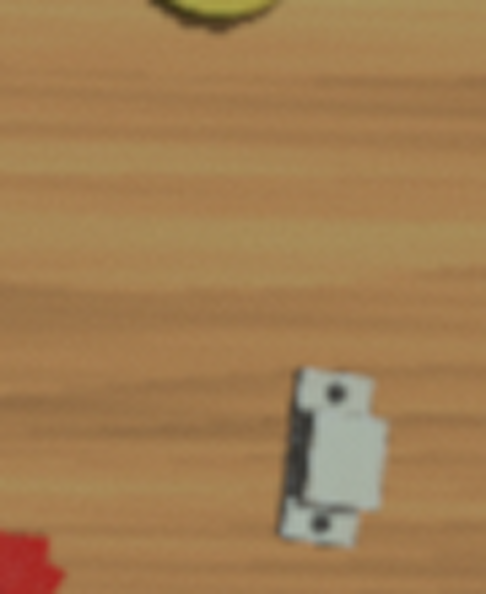

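>>> arm_command(targets=[[[0, -0.008, 0.04], 0, 0], [[0, -0.016, 0.08], 0, 0], [[0, -0.024, 0.12], 0, 0], [[0, -0.032, 0.16], 0, 0], [[0, -0.04, 0.2], 0, 0], [[0, -0.048, 0.24], 0, 0], [[0, -0.056, 0.28], 0, 0], [[0, -0.064, 0.32], 0, 0], [[0, -0.072, 0.36], 0, 0], [[0, -0.08, 0.4], 0, 0]])

```text
time_s: 32.97
tcp_pos: [0.4533, -0.3215, 0.3402]
tcp_rot: [[-0.003, 0.994, -0.111], [0.003, -0.111, -0.994], [-1.0, -0.004, -0.003]]
contact_force: [0.1, -0.3, -0.4]
grip_width: 0.0854
```

>>> arm_command(targets=[[[0.01, -0.007, 0.035], 0, 0], [[0.03, -0.01, 0.055], 0, 0], [[0.06, -0.011, 0.057], 0, 0], [[0.08, -0.011, 0.057], 0, 0], [[0.08, -0.011, 0.057], 0, 0], [[0.08, -0.011, 0.057], 0, 0]])

```text
time_s: 33.47
tcp_pos: [0.4366, -0.3747, 0.2597]
tcp_rot: [[-0.005, 0.994, -0.111], [0.005, -0.111, -0.994], [-1.0, -0.005, -0.005]]
contact_force: [-0.3, 0.1, 0.9]
grip_width: 0.0856
```

```bash
python3 -c "
from st import *
st();print(delta([.4381,-.3754]))
t=vision.snapshot('top');cv2.imwrite('pics/n_top.png',t[:,:,::-1]);save('n1t',t,(200,160,300,260),5)
s=vision.snapshot('side')
save('n1',s,(230,260,400,420),3.5)"
```

```text
t 33.47 tcp [ 0.4366 -0.3747  0.2597] yaw -6.39 f [-0.3  0.1  0.9] w 0.0856 q6 [-46.   6. 111.   0.  64. -40.]
[-0.      0.0015  0.0005]
```

View pics/n1.png

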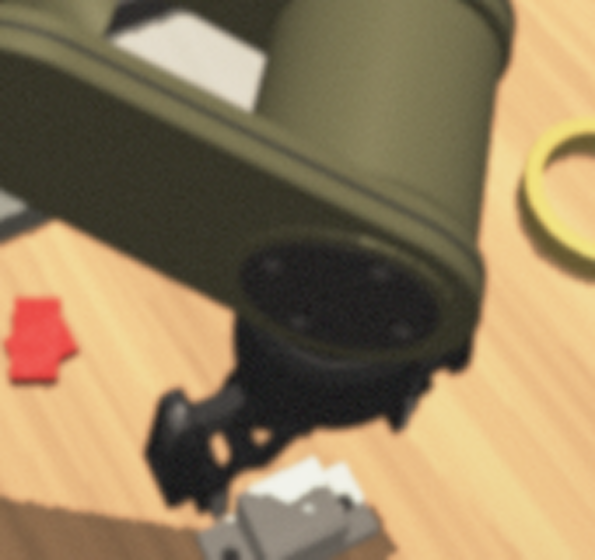

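View pics/n1t.png

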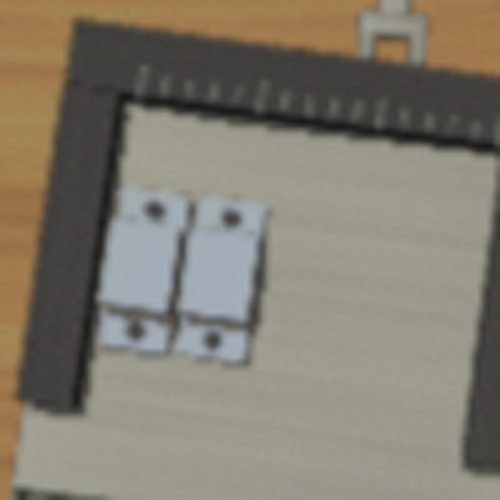

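```bash
python3 -c "
from fit import *
from st import tog
for u,v in crop([(268,206),(247,364)],200,160,5): print(tog(at('top',u,v,.042)))"
```

```text
[0.05841578 0.05823338]
[-0.02482395  0.05741058]
```

>>> arm_command(targets=[[[0.025, 0.001, 0.001], 0, 0], [[0.045, 0.001, 0.001], 0, 0], [[0.06, 0.001, 0.001], 0, 0], [[0.07, 0.001, 0.001], 0, 0], [[0.07, 0.001, 0.001], 0, 0], [[0.07, 0.001, 0.001], 0, 0]])

```text
time_s: 34.07
tcp_pos: [0.439, -0.3768, 0.1941]
tcp_rot: [[0.001, 0.994, -0.111], [-0.001, -0.111, -0.994], [-1.0, 0.001, 0.001]]
contact_force: [-0.3, -0.4, 0.7]
grip_width: 0.0851
```

>>> arm_command(targets=[[[0, 0, 0], 0, 255], [[0, 0, 0], 0, 255], [[0, 0, 0], 0, 255], [[0, 0, 0], 0, 255], [[0, 0, 0], 0, 255], [[0, 0, 0], 0, 255]], grip_force=80)

```text
time_s: 34.57
tcp_pos: [0.4391, -0.3774, 0.1948]
tcp_rot: [[0.002, 0.994, -0.111], [-0.002, -0.111, -0.994], [-1.0, 0.002, 0.002]]
contact_force: [-0.2, -0.5, 6.2]
grip_width: 0.042
```

```bash
python3 -c "
from st import *
st();print(delta([.4381,-.3754]))
s=vision.snapshot('side')
save('n2',s,(230,260,400,420),3.5)"
```

```text
t 34.57 tcp [ 0.4391 -0.3774  0.1948] yaw -6.37 f [-0.2 -0.5  6.2] w 0.042 q6 [-46.  11. 112.  -0.  57. -40.]
[-0.     -0.0012 -0.0019]
```

View pics/n2.png

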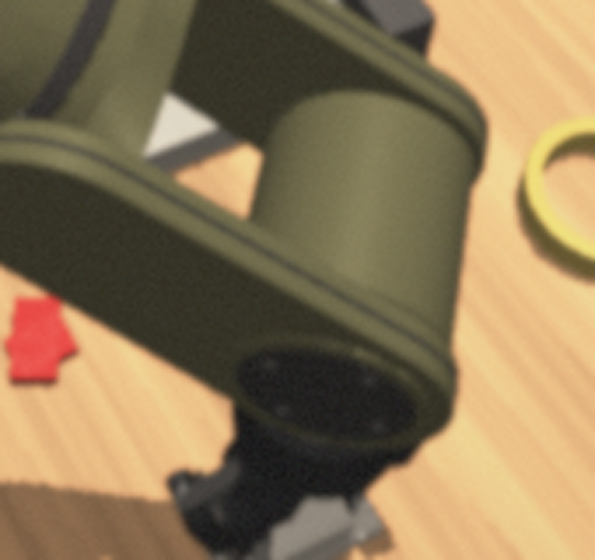

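>>> arm_command(targets=[[[-0.03, 0, 0], 0, 255], [[-0.07, 0, 0], 0, 255], [[-0.11, 0, 0], 0, 255], [[-0.13, 0, 0], 0, 255], [[-0.13, 0, 0], 0, 255]])

```text
time_s: 35.03
tcp_pos: [0.4396, -0.3779, 0.3296]
tcp_rot: [[0.008, 0.994, -0.111], [-0.008, -0.111, -0.994], [-1.0, 0.008, 0.007]]
contact_force: [0.8, -1.0, -1.7]
grip_width: 0.0423
```

```bash
python3 -c "
from st import *
st();print(delta(tow([.015,.034])))"
```

```text
t 35.03 tcp [ 0.4396 -0.3779  0.3296] yaw -6.37 f [ 0.8 -1.  -1.7] w 0.0423 q6 [-46.   2. 108.   0.  70. -40.]
[-0.0021  0.0877 -0.4173]
```

>>> arm_command(targets=[[[0, 0.009, -0.038], 0, 255], [[0, 0.018, -0.076], 0, 255], [[0, 0.026, -0.115], 0, 255], [[0, 0.034, -0.155], 0, 255], [[0, 0.042, -0.195], 0, 255], [[0, 0.05, -0.235], 0, 255], [[0, 0.058, -0.275], 0, 255], [[0, 0.066, -0.315], 0, 255], [[0, 0.075, -0.355], 0, 255], [[0, 0.084, -0.395], 0, 255]])

```text
time_s: 35.87
tcp_pos: [0.5652, 0.0086, 0.3204]
tcp_rot: [[-0.004, 0.994, -0.111], [0.0, -0.111, -0.994], [-1.0, -0.004, 0.0]]
contact_force: [0.5, -0.6, -2.6]
grip_width: 0.0422
```

>>> arm_command(targets=[[[0, 0.004, -0.02], 0, 255], [[0.01, 0.004, -0.022], 0, 255], [[0.04, 0.004, -0.022], 0, 255], [[0.06, 0.004, -0.022], 0, 255], [[0.06, 0.004, -0.022], 0, 255], [[0.06, 0.004, -0.022], 0, 255]])

```text
time_s: 36.37
tcp_pos: [0.5707, 0.0274, 0.2597]
tcp_rot: [[-0.007, 0.994, -0.112], [0.0, -0.112, -0.994], [-1.0, -0.007, 0.001]]
contact_force: [0.1, -0.5, -1.7]
grip_width: 0.0423
```

```bash
python3 -c "
from st import *
st();print(tog(manip.sense()['tcp_pos']),delta(tow([.015,.034])))
s=vision.snapshot('side')
save('o1',s,(190,150,300,260),5.4)"
```

```text
t 36.37 tcp [0.5707 0.0274 0.2597] yaw -6.41 f [ 0.1 -0.5 -1.7] w 0.0423 q6 [ -3.   5. 111.  -0.  64.   4.]
[0.0125843  0.03399342] [-0.      0.0024 -0.    ]
```

View pics/o1.png

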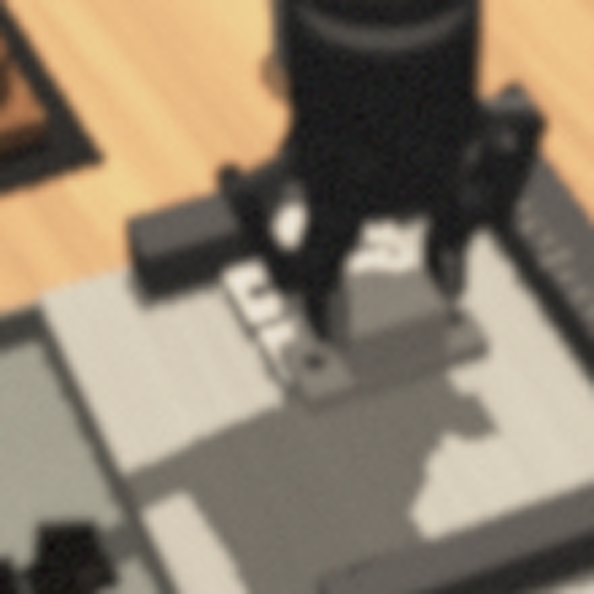

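>>> arm_command(targets=[[[0.006, 0.001, 0], 0, 255], [[0.012, 0.001, 0], 0, 255], [[0.018, 0.001, 0], 0, 255], [[0.023, 0.001, 0], 0, 255], [[0.027, 0.001, 0], 0, 255], [[0.03, 0.001, 0], 0, 255], [[0.033, 0.001, 0], 0, 255], [[0.033, 0.001, 0], 0, 255]])

```text
time_s: 37.08
tcp_pos: [0.573, 0.0278, 0.2295]
tcp_rot: [[-0.001, 0.994, -0.111], [0.0, -0.111, -0.994], [-1.0, -0.001, 0.0]]
contact_force: [-0.6, 0.7, -1.9]
grip_width: 0.0421
```

>>> arm_command(targets=[[[0.002, 0, 0], 0, 255], [[0.003, 0, 0], 0, 255], [[0.004, 0, 0], 0, 255], [[0.005, 0, 0], 0, 255], [[0.0055, 0, 0], 0, 255], [[0.0055, 0, 0], 0, 255]])

```text
time_s: 37.58
tcp_pos: [0.5733, 0.0278, 0.2249]
tcp_rot: [[0.0, 0.994, -0.111], [-0.0, -0.111, -0.994], [-1.0, 0.0, 0.0]]
contact_force: [0.3, -0.1, -2.1]
grip_width: 0.042
```

>>> arm_command(targets=[[[0.001, 0, 0], 0, 255], [[0.0015, 0, 0], 0, 255], [[0.0015, 0, 0], 0, 255]])

```text
time_s: 37.83
tcp_pos: [0.5735, 0.0278, 0.2248]
tcp_rot: [[-0.0, 0.994, -0.111], [-0.0, -0.111, -0.994], [-1.0, -0.0, 0.0]]
contact_force: [-5.9, 0.2, 7.6]
grip_width: 0.0422
```

>>> arm_command(targets=[[[0, 0, 0], 0, 0], [[0, 0, 0], 0, 0], [[0, 0, 0], 0, 0], [[0, 0, 0], 0, 0], [[0, 0, 0], 0, 0], [[-0.03, 0, 0], 0, 0], [[-0.07, 0, 0], 0, 0], [[-0.11, 0, 0], 0, 0], [[-0.12, 0, 0], 0, 0], [[-0.12, 0, 0], 0, 0]])

```text
time_s: 38.67
tcp_pos: [0.5747, 0.0277, 0.3488]
tcp_rot: [[0.01, 0.994, -0.111], [-0.0, -0.111, -0.994], [-1.0, 0.01, -0.001]]
contact_force: [0.6, 0.3, -0.1]
grip_width: 0.0855
```

```bash
python3 -c "
from st import *
st();print(tog(manip.sense()['tcp_pos']),delta(tow([.1235,-.0715])))
s=vision.snapshot('side')
save('p1',s,(150,120,370,340),3)"
```

```text
t 38.67 tcp [0.5747 0.0277 0.3488] yaw -6.37 f [ 0.6  0.3 -0.1] w 0.0855 q6 [ -3.  -0. 108.  -0.  72.   4.]
[0.01645153 0.0347618 ] [0.001  0.1072 0.1061]
```

View pics/p1.png

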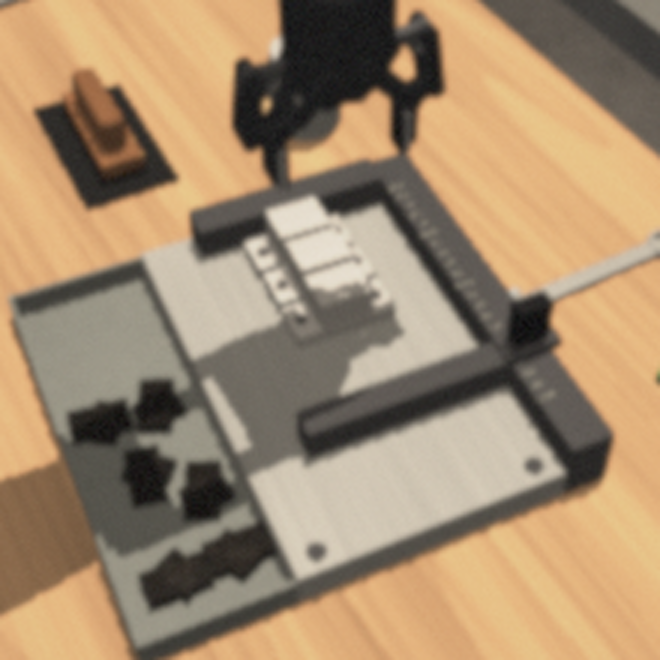

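>>> arm_command(targets=[[[0, 0.011, 0.011], -7, 0], [[0, 0.022, 0.022], -14, 0], [[0, 0.033, 0.033], -21, 0], [[0, 0.044, 0.044], -28, 0], [[0, 0.055, 0.055], -35, 0], [[0, 0.066, 0.066], -42, 0], [[0, 0.077, 0.077], -49, 0], [[0, 0.088, 0.088], -56, 0], [[0, 0.1, 0.1], -63, 0], [[0, 0.108, 0.106], -70, 0]])

```text
time_s: 39.55
tcp_pos: [0.6688, -0.0907, 0.3396]
tcp_rot: [[-0.005, 0.44, 0.898], [0.001, 0.898, -0.44], [-1.0, -0.002, -0.004]]
contact_force: [-1.3, 0.4, 1.1]
grip_width: 0.0853
```

>>> arm_command(targets=[[[0, 0, 0], -7, 0], [[0.01, 0, 0], -14, 0], [[0.03, 0, 0], -20, 0], [[0.04, 0, 0], -20, 0], [[0.04, 0, 0], -20, 0], [[0.04, 0, 0], -20, 0]])

```text
time_s: 40.05
tcp_pos: [0.6681, -0.0894, 0.3004]
tcp_rot: [[-0.005, 0.113, 0.994], [0.001, 0.994, -0.113], [-1.0, 0.0, -0.005]]
contact_force: [0.2, -0.1, -0.0]
grip_width: 0.0856
```

```bash
python3 -c "
from st import *
st();print(tog(manip.sense()['tcp_pos']),delta(tow([.1235,-.0715])))
t=vision.snapshot('top')
save('q1t',t,(190,140,360,300),3.5)"
```

```text
t 40.05 tcp [ 0.6681 -0.0894  0.3004] yaw 83.5 f [ 0.2 -0.1 -0. ] w 0.0856 q6 [-12.  15.  96.   0.  69. -96.]
[ 0.12218122 -0.0713785 ] [-0.     -0.0001  0.0013]
```

View pics/q1t.png

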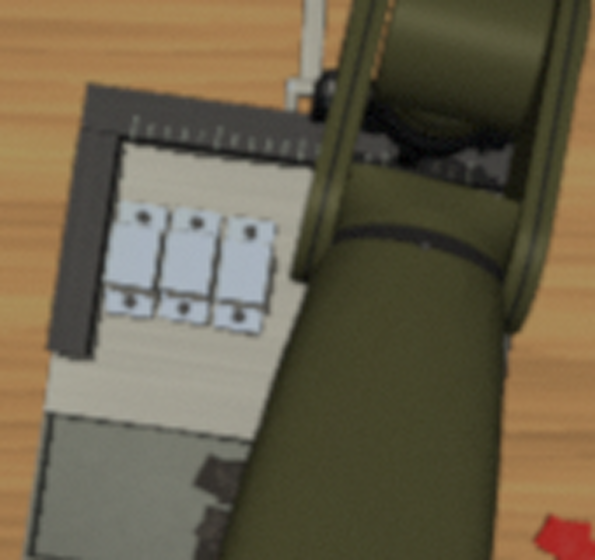

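>>> arm_command(targets=[[[0.02, 0, 0.001], 0, 0], [[0.04, 0, 0.001], 0, 0], [[0.05, 0, 0.001], 0, 0], [[0.055, 0, 0.001], 0, 0], [[0.055, 0, 0.001], 0, 0], [[0.055, 0, 0.001], 0, 0]])

```text
time_s: 40.6
tcp_pos: [0.6702, -0.0897, 0.2491]
tcp_rot: [[0.001, 0.111, 0.994], [-0.0, 0.994, -0.111], [-1.0, -0.0, 0.001]]
contact_force: [0.8, -0.2, 0.4]
grip_width: 0.0853
```

>>> arm_command(targets=[[[0, 0, 0], 0, 255], [[0, 0, 0], 0, 255], [[0, 0, 0], 0, 255], [[0, 0, 0], 0, 255], [[0, 0, 0], 0, 255], [[0, 0, 0], 0, 255], [[0, 0, 0], 0, 255]], grip_force=60)

```text
time_s: 41.18
tcp_pos: [0.6699, -0.0896, 0.2486]
tcp_rot: [[0.0, 0.111, 0.994], [-0.0, 0.994, -0.111], [-1.0, -0.0, 0.0]]
contact_force: [-0.3, -0.0, 1.7]
grip_width: 0.0153
```

>>> arm_command(targets=[[[0, 0.006, 0], 0, 255], [[0, 0.014, 0], 0, 255], [[0, 0.023, 0], 0, 255], [[0, 0.032, 0], 0, 255], [[0, 0.041, 0], 0, 255], [[0, 0.05, 0], 0, 255], [[0, 0.058, 0], 0, 255], [[0, 0.065, 0], 0, 255], [[0, 0.07, 0], 0, 255], [[0, 0.072, 0], 0, 255]])

```text
time_s: 42.02
tcp_pos: [0.6779, -0.0165, 0.2486]
tcp_rot: [[-0.0, 0.11, 0.994], [0.0, 0.994, -0.11], [-1.0, 0.0, -0.0]]
contact_force: [-4.1, -2.8, 5.4]
grip_width: 0.0153
```

```bash
python3 -c "
from st import *
s=st();print(tog(manip.sense()['tcp_pos']), s['tcp_rot'].T@s['contact_force'])
save('r1',vision.snapshot('side'),(190,120,350,280),4)
t=vision.snapshot('top')
save('r1t',t,(190,140,360,300),3.5)"
```

```text
t 42.02 tcp [ 0.6779 -0.0165  0.2486] yaw 83.69 f [-4.1 -2.8  5.4] w 0.0153 q6 [ -6.  18.  97.   0.  64. -90.]
[0.12390268 0.00212992] [-5.42119935 -3.23974299 -3.76610006]
```

View pics/r1.png

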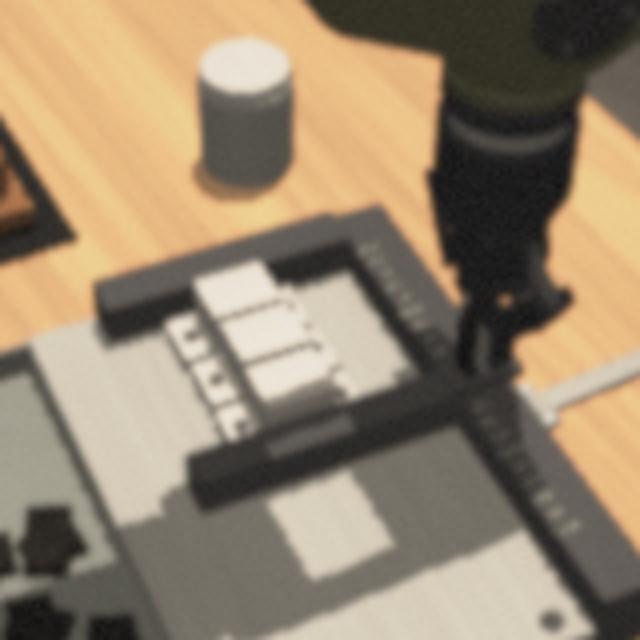

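View pics/r1t.png

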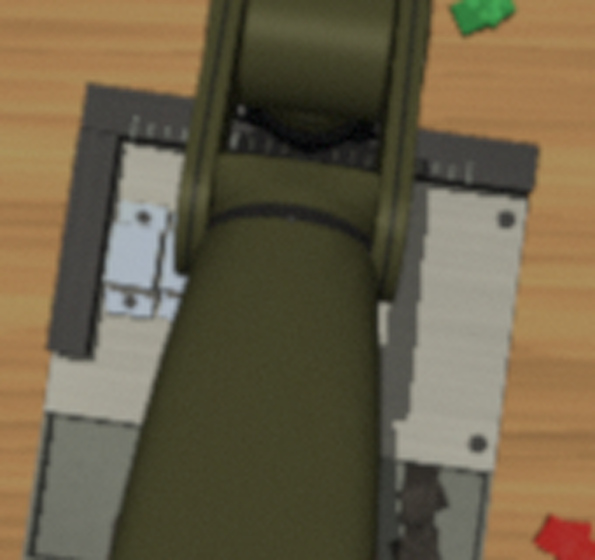

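>>> arm_command(targets=[[[0, 0.002, 0], 0, 255], [[0, 0.004, 0], 0, 255], [[0, 0.006, 0], 0, 255], [[0, 0.008, 0], 0, 255], [[0, 0.0095, 0], 0, 255], [[0, 0.011, 0], 0, 255], [[0, 0.012, 0], 0, 255], [[0, 0.013, 0], 0, 255]])

```text
time_s: 42.78
tcp_pos: [0.6792, -0.0048, 0.2486]
tcp_rot: [[-0.001, 0.111, 0.994], [-0.001, 0.994, -0.111], [-1.0, -0.001, -0.001]]
contact_force: [-4.3, -5.7, 6.1]
grip_width: 0.0155
```

```bash
python3 -c "
from st import *
s=st();print(tog(manip.sense()['tcp_pos']), s['tcp_rot'].T@s['contact_force'])
save('r2',vision.snapshot('side'),(190,120,350,280),4)"
```

```text
t 42.78 tcp [ 0.6792 -0.0048  0.2486] yaw 83.66 f [-4.3 -5.7  6.1] w 0.0155 q6 [ -5.  18.  97.  -0.  65. -89.]
[0.12392379 0.01384331] [-6.11133191 -6.16135285 -3.63021153]
```

View pics/r2.png

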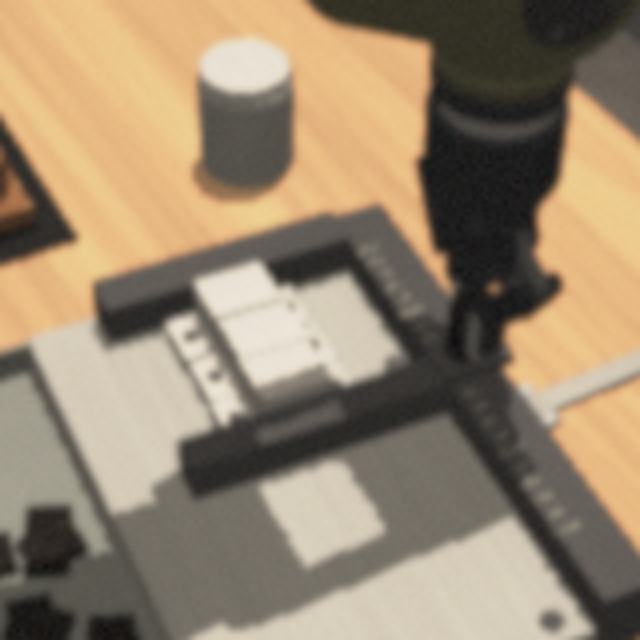

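>>> arm_command(targets=[[[0, 0.001, 0], 0, 255], [[0, 0.002, 0], 0, 255], [[0, 0.003, 0], 0, 255], [[0, 0.004, 0], 0, 255], [[0, 0.004, 0], 0, 255]])

```text
time_s: 43.25
tcp_pos: [0.6796, -0.0011, 0.2486]
tcp_rot: [[-0.001, 0.111, 0.994], [-0.002, 0.994, -0.111], [-1.0, -0.002, -0.001]]
contact_force: [-4.1, -6.7, 6.4]
grip_width: 0.0155
```

```bash
python3 -c "
from st import *
s=st();print(tog(manip.sense()['tcp_pos']), s['tcp_rot'].T@s['contact_force'])"
```

```text
t 43.25 tcp [ 0.6796 -0.0011  0.2486] yaw 83.65 f [-4.1 -6.7  6.4] w 0.0155 q6 [ -5.  18.  97.  -0.  65. -88.]
[0.12394244 0.017592  ] [-6.34298569 -7.0961955  -3.30729855]
```

>>> arm_command(targets=[[[0, 0.0007, 0], 0, 255], [[0, 0.0014, 0], 0, 255], [[0, 0.002, 0], 0, 255], [[0, 0.002, 0], 0, 255]])

```text
time_s: 43.58
tcp_pos: [0.6798, 0.0008, 0.2486]
tcp_rot: [[-0.001, 0.111, 0.994], [-0.002, 0.994, -0.111], [-1.0, -0.002, -0.001]]
contact_force: [-4.7, -6.4, 5.2]
grip_width: 0.015
```

>>> arm_command(targets=[[[0, 0.0007, 0], 0, 255], [[0, 0.0014, 0], 0, 255], [[0, 0.002, 0], 0, 255], [[0, 0.002, 0], 0, 255]])

```text
time_s: 43.92
tcp_pos: [0.68, 0.0028, 0.2486]
tcp_rot: [[-0.001, 0.111, 0.994], [-0.002, 0.994, -0.111], [-1.0, -0.002, -0.001]]
contact_force: [-4.9, -6.7, 6.2]
grip_width: 0.0152
```

>>> arm_command(targets=[[[0, 0.0007, 0], 0, 255], [[0, 0.0014, 0], 0, 255], [[0, 0.002, 0], 0, 255], [[0, 0.002, 0], 0, 255]])

```text
time_s: 44.25
tcp_pos: [0.6802, 0.0034, 0.2486]
tcp_rot: [[-0.001, 0.111, 0.994], [-0.005, 0.994, -0.111], [-1.0, -0.005, -0.001]]
contact_force: [-5.5, -12.8, 5.9]
grip_width: 0.0152
```

```bash
python3 -c "
from st import *
s=st();print(tog(manip.sense()['tcp_pos']), s['tcp_rot'].T@s['contact_force'])
save('r3',vision.snapshot('side'),(200,150,300,250),6)"
```

```text
t 44.25 tcp [0.6802 0.0034 0.2486] yaw 83.65 f [ -5.5 -12.8   5.9] w 0.0152 q6 [ -4.  18.  97.  -0.  65. -88.]
[0.12398579 0.02210561] [ -5.84782975 -13.33821327  -4.04756476]
```

View pics/r3.png

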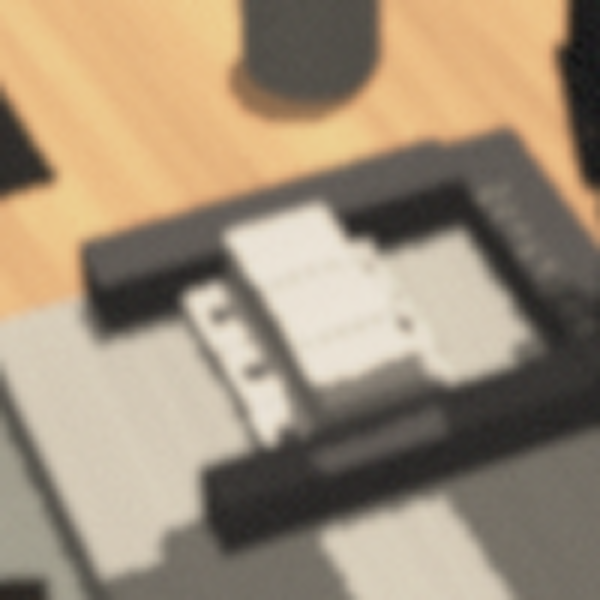

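>>> arm_command(targets=[[[0, 0.0007, 0], 0, 255], [[0, 0.0014, 0], 0, 255], [[0, 0.0014, 0], 0, 255], [[0, 0.0014, 0], 0, 255]])

```text
time_s: 44.63
tcp_pos: [0.6802, 0.0037, 0.2486]
tcp_rot: [[-0.002, 0.111, 0.994], [-0.007, 0.994, -0.111], [-1.0, -0.007, -0.001]]
contact_force: [-5.8, -17.4, 6.5]
grip_width: 0.0151
```

The force rose sharply to 17 N with no further travel, so the pack is tight. Releasing and lifting clear.

>>> arm_command(targets=[[[0, 0, 0], 0, 0], [[0, 0, 0], 0, 0], [[0, 0, 0], 0, 0], [[0, 0, 0], 0, 0], [[0, 0, 0], 0, 0], [[0, 0, 0], 0, 0], [[-0.03, 0, 0], 0, 0], [[-0.07, 0, 0], 0, 0], [[-0.11, 0, 0], 0, 0], [[-0.15, 0, 0], 0, 0]])

```text
time_s: 45.47
tcp_pos: [0.6803, 0.0065, 0.3994]
tcp_rot: [[-0.001, 0.111, 0.994], [0.0, 0.994, -0.111], [-1.0, 0.0, -0.001]]
contact_force: [0.4, -0.0, -0.9]
grip_width: 0.0851
```

>>> arm_command(targets=[[[0, -0.04, 0], 0, 0], [[0, -0.08, 0], 0, 0], [[0, -0.12, 0], 0, 0], [[0, -0.16, 0], 0, 0], [[0, -0.2, 0], 0, 0], [[0, -0.24, 0], 0, 0], [[0, -0.28, 0], 0, 0], [[0, -0.3, 0], 0, 0], [[0, -0.3, 0], 0, 0], [[0, -0.3, 0], 0, 0]])

```text
time_s: 46.3
tcp_pos: [0.647, -0.293, 0.3979]
tcp_rot: [[-0.0, 0.113, 0.994], [0.001, 0.994, -0.113], [-1.0, 0.001, -0.0]]
contact_force: [-0.2, 0.5, -0.5]
grip_width: 0.0855
```

```bash
python3 -c "
from st import *
st()
t=vision.snapshot('top');cv2.imwrite('pics/z_top.png',t[:,:,::-1])
s=vision.snapshot('side')
save('z1',s,(150,120,370,340),2.7);save('z1t',t,(190,150,350,320),3.5);save('z2',t,(200,165,280,235),8)"
```

```text
t 46.3 tcp [ 0.647  -0.293   0.3979] yaw 83.51 f [-0.2  0.5 -0.5] w 0.0855 q6 [ -29.   15.   86.    0.   79. -112.]
```

View pics/z1.png

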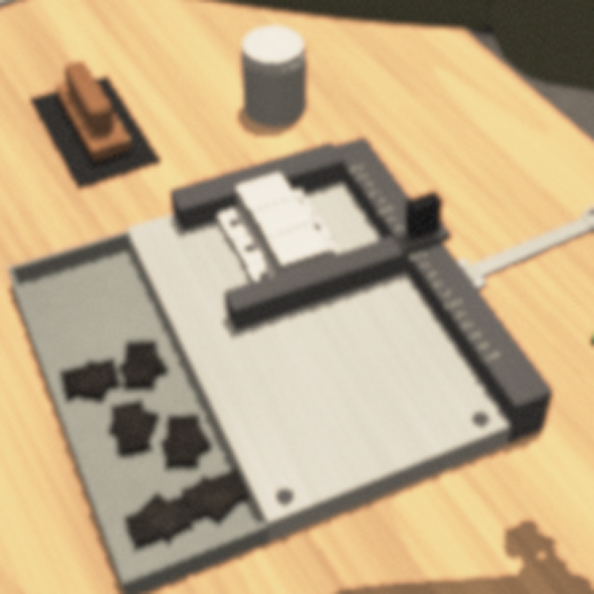

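View pics/z2.png

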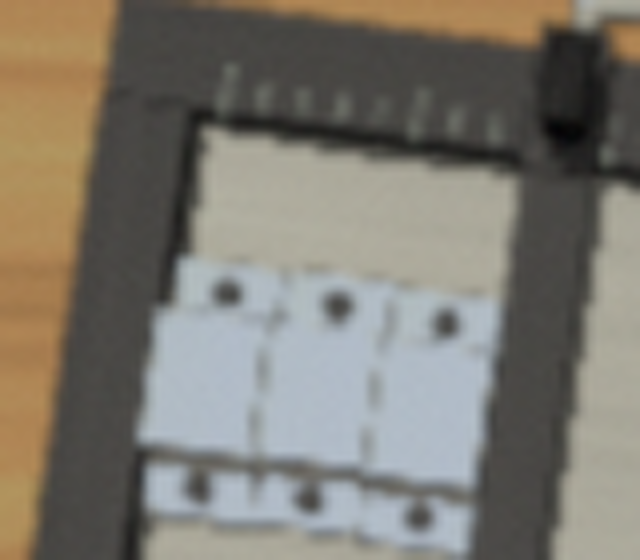

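View pics/z_top.png

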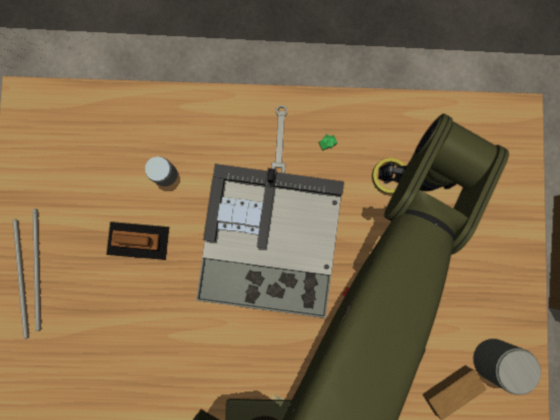

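```bash
python3 -c "
from st import *
s=vision.snapshot('side');t=vision.snapshot('top')
save('y1',s,(190,270,260,340),9);save('y1t',t,(270,255,340,320),9)
import numpy as np
for gx in (-.105,):
  for z in (.03,.004,.013): print(z,[((proj('side',np.r_[tow([gx,gy]),z])[0]-[190,270])*9+4).round().tolist() for gy in (-.08,-.11,-.14)],[((proj('top',np.r_[tow([gx,gy]),z])[0]-[270,255])*9+4).round().tolist() for gy in (-.08,-.11,-.14)])"
```

```text
0.03 [[386.0, 85.0], [433.0, 183.0], [481.0, 285.0]] [[247.0, 141.0], [350.0, 155.0], [452.0, 169.0]]
0.004 [[392.0, 148.0], [438.0, 245.0], [486.0, 346.0]] [[242.0, 137.0], [342.0, 151.0], [442.0, 165.0]]
0.013 [[390.0, 127.0], [436.0, 224.0], [484.0, 325.0]] [[244.0, 138.0], [345.0, 152.0], [446.0, 166.0]]
```

View pics/y1.png

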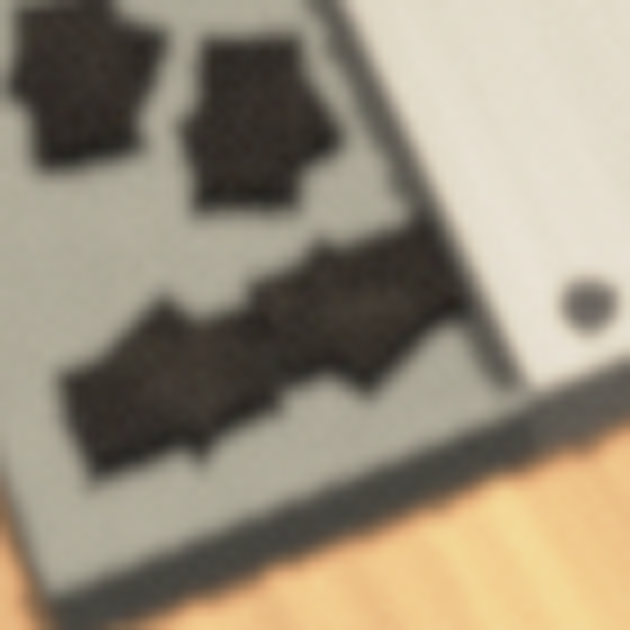

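View pics/y1t.png

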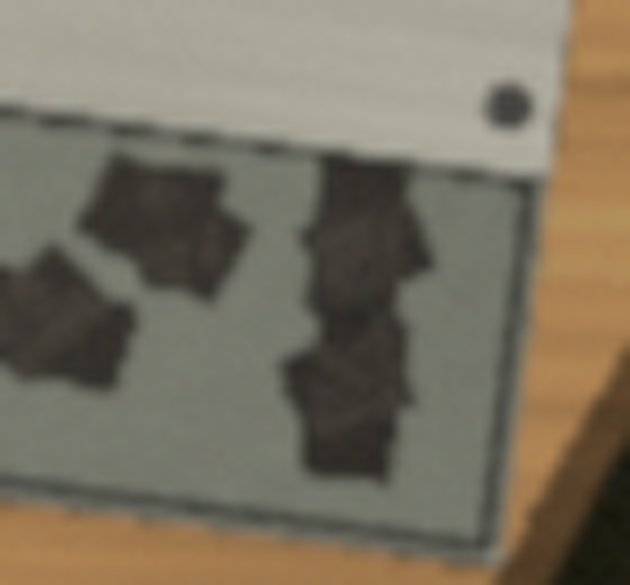

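The final views show all six flakes down in the trough below the plate's top edge. The three packers stand foot down, parallel and flush between the jaws, and the scraper is centred on its mat. The tape, tin and wrench are where they began, and the gripper hangs clear, so I'm handing in.

```bash
python3 -c "
from rig import job_done
print(job_done())"
```

```text
the job is handed in; nothing more can be done
None
```

The job is handed in, at about 46 s of the 208 s allowed; the system gave no verdict.

- **Flakes:** I wiped all six into the trough with two strokes of the scraper. The last pictures show the plate bare. One flake lies close against the plate's edge; in both views it is below the plate's top.
- **Scraper:** It lies base down on its mat, within about 1 mm of the mat's centre as measured in the top picture.
- **Packers:** Only three were there. They stand foot down, side by side and parallel to the jaw faces.
- **Jaw:** I slid it shut until the push rose from about 7 N to 17 N with almost no further travel, then let go. The last top picture shows no gaps in the pack.
- **Bystanders:** The tape, tin and wrench look unmoved, and so does the green flake; the last top picture did not show the red one, because the arm hid it. The gripper is raised clear of everything.
- **Disagreement:** The jaw stopped about 2 mm short of the place I had worked out for it. That is within my error in locating the gauge.
- **Disturbances:** I noticed no knocked packer and no slackened grip.

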